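Add a tray of frog blanks to the stack and lid it

ROBOT

A 6-joint arm with a two-finger parallel gripper is mounted at the origin on a cart in front of the work surface, level with it; the furniture and walls round the work are solid. World frame = base frame: x ahead of the robot, y to its left, z up, the work surface at z = 0. Lengths are in mm, angles in rad, forces in N, time in s.
With the tool pointing down it reaches from about 275 to 825 mm from the base axis. Payload 5.2 kg.
Tool frame: the origin (TCP) lies between the finger pads; the fingertips stand 25 mm ahead of it and the grasp point (between the pads) lies 6 mm ahead of it; z points along the fingers, y is the line along which they close (so a half turn about z gives the same grasp; the last joint's range is limited). The gripper opens to 93 mm and grips with 3 to 60 N. Pads are 15 mm wide; open, the fingers measure 128 mm over their backs; the gripper's body (75 mm by 188 mm) begins 65 mm behind the grasp point.
Start: joints at [1.09, 0.259, 1.535, -0, 1.348, -0.203], TCP at [150.81, 528.925, 243.653] pointing down, gripper open.
Joint ranges: [-3.14, 3.14], [-0.91, 2.08], [0.19, 2.58], [-1.22, 4.36], [0.22, 2.71], [-3.12, 3.12]. Speed limits (rad/s): [2.57, 2.57, 3.14, 3.14, 3.14, 3.14].

INTERFACE

Orientations are given as a rotation vector (axis times angle).
In Python, from station import robot gives the robot as it stands. The module is installed in compiled form; this text tells all that it offers.
- The arm moves only by the tool jog_arm, never from a script. Its argument "targets" is a list of rows, each a list of 3 entries, a list of its own where there are three numbers: the shift along the tool's x, y, z in mm, then the turn, a rotation vector about the tool's x, y, z in rad, then the closure, from 0 (fully open) to 1 (shut). A call has exactly 10 rows; each row shifts and turns the commanded pose from where the row before left it, along the tool's axes as they then stand; what a row does not reach is not made up. A row lasts 1/12 s, in which the tool goes at most 41.7 mm and 7.16 degrees, less where a joint would pass 70% of its speed; a pose out of reach is approached as far as the arm can. A call with a gripper value outside its range is refused whole. The fingers move at their own pace and stop on an object; the grip force is fixed at half the most. Time passes only in rows, so rows that do not move let the fingers close, or fill a call up. It gives the time, the measured TCP pose, the force, the opening and the grip force at its end, in the units of the state.
- robot.sense(): the state, without advancing time (a new reading comes with each control period).
- robot.read_camera(name): name is "scene" or "side" or "wrist"; returns the picture (384x512x3 uint8, red, green, blue); there is no depth.
- robot.camera_info(name): a dict with "intrinsics" (3x3 intrinsics, pixels), "R" (3x3) and "t" (3): a world point X has camera coordinates R X + t. Camera axes: x right, y down, z forward; pixel columns grow to the right and rows downward; lengths in mm; the calibration is good to about 2 mm. A picture is of the moment at which its call begins: read the wrist's pose just before it. camera_info takes no time and is no camera call; for the wrist camera it gives the pose at the moment of the call.
- robot.hand_in(): hands the job in; it is judged then, once.
Trained networks look in the newest picture that a camera, given by its name, has taken for a name from the list of things; names that differ only in an ending like _2 or _b are one class to them, and where a whole thing is asked for, a point or a joint stands for the part that bears it (a point fixed in the world has none). Each returns a list of dicts, best first, with "conf" (0 to 1); they miss things now and then, are a little off and sometimes report something else, mostly with a low value. They report only what shows in the picture. A call takes as long as a camera call. They do not tell look-alikes from the thing itself.
- robot.boxes_of(camera, name): "pixel" ([column, row] in pixels, amid what is visible of it).
The state is a dict: "time": time; "joints": joint angles; "qvel": joint speeds; "effort": joint torques, N m; "position": TCP position; "tool_rot": TCP orientation; "ft_force": force on the tool from outside, world axes, zero at the start; "moment": the same for the moment, N m; "gripper_width": opening from 0.0 (shut) to 1.0 (fully open); "grasp_force": force on a finger pad.
Only numpy, scipy, OpenCV 4.12 (cv2) and the standard library are available. Lean on these libraries where they do the work, as an engineer would, in place of code of your own. Each camera call takes 0.05 s, during which the arm holds its last target. There are 200 camera calls.

TASK

Put the loose frog blanks away: tip the lid up off the full tray by its pull, so that it leans with its other end still on the rim, then lift it off and lay it flat on the bench. Lay every loose blank flat in a bay of the empty tray, one to a bay, and stack that tray on the full one, where it stands, with all four pins down in the sockets; last, seat the lid on top of the stack. Don't disturb the glue bottle or the cork sanding block.

Things in the scene. Friction and masses are not known exactly. Their poses are not given: they have to be found in the camera images.
- lower_tray_grip (a point): Full tray, under the lid: wooden box 192 mm long (x), 102 wide (y), 20 high on four brass pins 8 mm long; rim 28 mm above the bench, top open, a blank fixed in each of its 6 bays, 0.5 kg. Point: middle of the grip bar in the tray's centre, 20 mm above the pin tips, 8 mm below the rim; x along the length, z up. Length lies about along world y at the start.
- upper_tray_grip (a point): Empty tray, uncovered, otherwise the same as the full one, 0.25 kg. Point: middle of its grip bar, 20 mm above the pin tips, 8 mm below the rim. The bar is 34 mm long (x), 10 thick (y), its top level with the rim; it stands 16 mm high on the floor of an empty finger well 34 mm long (x), 90 wide (y). Stacked, this point is 20 mm above the full tray's.
- upper_pin (a point): Tip of one of the empty tray's four pins, 7 mm thick, 8 mm long, tapered at the tip. In the tray's axes they are at x = +-85, y = +-37 mm from its middle (this one at +85, +37); a tray may stand on the other either way round.
- lower_socket (a point): Mouth, at rim height, of one of the full tray's four sockets, 12 mm wide and 10 mm deep, in its end rails (22 mm wide); they lie at x = +-85, y = +-37 mm from the tray's middle (this one at +85, +37). The pins of a tray on top drop in until its underside rests on this tray's rim.
- lid_pull (a point): Pull of the loose lid: upright wooden block 12 mm thick (x), 36 wide (y), 24 high on the lid's top near the end that points to the robot's right at the start. Point: the block's middle, 12 mm above the lid's top, 24 mm above the lower edge of its skirt, 86 mm from the lid's middle (which is at +x); seated, 25 mm above the grip point of the tray under it. z up.
- lid_far (a point): Middle of the lid's other end, under the plate, 189 mm along +x and 17 mm down from the pull. Plywood lid 206 mm long (x), 116 wide, 5 thick, with a skirt 4 mm thick, 7 deep all round that hangs outside a tray's rim with 3 mm to spare; 0.16 kg. While this end rests on the rim the point is 8 mm above the tray's grip point.
- upper_bay_1 (a point): Middle of the floor of one of the empty tray's six bays, 54 mm long (tray's x) by 28 mm wide (y), 16 mm below the rim; bays are parted by ribs 6 mm high, three side by side at each end, at x = +-47, y = -31, 0, 31 mm from the tray's middle. A blank lies in it lengthwise.
- upper_bay_2 (a point): Middle of the floor of one of the empty tray's six bays, 54 mm long (tray's x) by 28 mm wide (y), 16 mm below the rim; bays are parted by ribs 6 mm high, three side by side at each end, at x = +-47, y = -31, 0, 31 mm from the tray's middle. A blank lies in it lengthwise.
- upper_bay_3 (a point): Middle of the floor of one of the empty tray's six bays, 54 mm long (tray's x) by 28 mm wide (y), 16 mm below the rim; bays are parted by ribs 6 mm high, three side by side at each end, at x = +-47, y = -31, 0, 31 mm from the tray's middle. A blank lies in it lengthwise.
- upper_bay_4 (a point): Middle of the floor of one of the empty tray's six bays, 54 mm long (tray's x) by 28 mm wide (y), 16 mm below the rim; bays are parted by ribs 6 mm high, three side by side at each end, at x = +-47, y = -31, 0, 31 mm from the tray's middle. A blank lies in it lengthwise.
- upper_bay_5 (a point): Middle of the floor of one of the empty tray's six bays, 54 mm long (tray's x) by 28 mm wide (y), 16 mm below the rim; bays are parted by ribs 6 mm high, three side by side at each end, at x = +-47, y = -31, 0, 31 mm from the tray's middle. A blank lies in it lengthwise.
- upper_bay_6 (a point): Middle of the floor of one of the empty tray's six bays, 54 mm long (tray's x) by 28 mm wide (y), 16 mm below the rim; bays are parted by ribs 6 mm high, three side by side at each end, at x = +-47, y = -31, 0, 31 mm from the tray's middle. A blank lies in it lengthwise.
- blank_1_mid (a point): Loose frog blank of ebony or bone, a block 20 mm wide (x) by 46 mm long (y) by 12 mm high (z) with one end bevelled, lying on the bench at the start; 14 g; the point is its centre, half-way up. None if absent.
- blank_2_mid (a point): Loose frog blank of ebony or bone, a block 20 mm wide (x) by 46 mm long (y) by 12 mm high (z) with one end bevelled, lying on the bench at the start; 14 g; the point is its centre, half-way up. None if absent.
- blank_3_mid (a point): Loose frog blank of ebony or bone, a block 20 mm wide (x) by 46 mm long (y) by 12 mm high (z) with one end bevelled, lying on the bench at the start; 14 g; the point is its centre, half-way up. None if absent.
- blank_4_mid (a point): Loose frog blank of ebony or bone, a block 20 mm wide (x) by 46 mm long (y) by 12 mm high (z) with one end bevelled, lying on the bench at the start; 14 g; the point is its centre, half-way up. None if absent.
- blank_5_mid (a point): Loose frog blank of ebony or bone, a block 20 mm wide (x) by 46 mm long (y) by 12 mm high (z) with one end bevelled, lying on the bench at the start; 14 g; the point is its centre, half-way up. None if absent.
- glue_bottle_b: Glue bottle 33 mm across, 104 mm high, standing behind the trays; bystander; origin at the centre of its base.
- cork_block: Cork sanding block 42 x 85 x 28 mm, lying to the right of the work; bystander; origin at the centre of its underside. The bench between it and the trays (x 0.42 to 0.66, y -0.29 to -0.15) is bare, with room for the lid.
There are look-alikes about, which are no part of the job. Leave any white look-alike of the part that bears blank_4_mid alone.

How it is judged:
By the outcome, as a careful person would: the job done as asked, in the order asked, and still so for the second after the job is handed in, with the robot touching nothing.
Of blank_1, blank_2, blank_3, blank_4, blank_5 only 3 to 5 are there at a start; the rules pass over those that are not, and their reading is None.
At some moment in a run one of blank_1, blank_2, blank_3, blank_4, blank_5 may be knocked a few centimetres aside while the robot is not near it.
It also fails if it takes over 208 s, if anything falls off the work surface, if the arm or the gripper's body presses on something with over 40 N, if the wrist force passes 120 N, or if a joint passes its speed limit or range.

## Working session

There is one attempt and no reset: what is moved stays moved. The work goes in short steps, Python scripts to look and compute and a tool call to move; the robot and the scene stay as the last step left them, time stands still between calls to the robot, and variables do not carry over. Pictures are saved under pics/ and viewed, at most 14 in all, crops included, and the job is handed in when it is done.

Besides the shell and the picture viewer there is one more tool, called after ">>>" by a JSON object that holds its "op" and its "data". jog_arm: Moves the arm, as the interface text tells. Its arguments: {"type":"object","properties":{"targets":{"type":"array"}},"required":["targets"]}

```bash
mkdir -p pics; cat > h.py <<'E'
import numpy as np, cv2
from scipy.spatial.transform import Rotation as Ro
from station import robot
def shot(cam,name=None,crop=None,scale=1):
    i=robot.camera_info(cam); im=robot.read_camera(cam)
    if name:
        o=im if crop is None else im[crop[1]:crop[3],crop[0]:crop[2]]
        o=cv2.resize(o,None,fx=scale,fy=scale,interpolation=cv2.INTER_CUBIC)
        cv2.imwrite('pics/'+name+'.png',o[...,::-1])
    return im,i
def ray(i,px,z):
    K,R,t=[np.array(i[k],float) for k in('intrinsics','R','t')]
    d=R.T@np.linalg.solve(K,[px[0],px[1],1]); c=-R.T@t
    return c+d*(z-c[2])/d[2]
def proj(i,X):
    K,R,t=[np.array(i[k],float) for k in('intrinsics','R','t')]
    p=(R@np.atleast_2d(X).T+t.reshape(3,1)); p=K@p; return (p[:2]/p[2]).T
def st():
    s=robot.sense(); print('t',round(s['time'],2),'p',np.round(s['position'],1),'rv',np.round(s['tool_rot'],3),'w',round(s['gripper_width'],3),'g',np.round(s['grasp_force'],1),'F',np.round(s['ft_force'],1),'q',np.round(s['joints'],2)); return s
E
python3 - <<'E'
from h import *
s=st(); print(np.round(Ro.from_rotvec(s['tool_rot']).as_matrix(),3))
ims=[]
for c in('scene','side','wrist'):
    im,i=shot(c,c+'0',scale=1.5); print(c,np.round(-np.array(i['R']).T@np.array(i['t'])), np.round(i['R'],2).tolist(), np.round(np.array(i['intrinsics'])[0,0]))
    for n,z in (('lower_tray_grip',20),('upper_tray_grip',20),('lid_pull',45),('blank_1_mid',6),('glue_bottle_b',0),('cork_block',0)):
        if c=='wrist' and n!='blank_1_mid': continue
        for b in robot.boxes_of(c,n): print(c,n,np.round(b['pixel']),round(b['conf'],2),np.round(ray(i,b['pixel'],z)[:2]))
E
```

```text
t 0.0 p [150.6 528.5 242.8] rv [-4.350e-01 -3.111e+00  3.000e-03] w 1.0 g 0.0 F [ 0.1  0.7 -0.4] q [ 1.09  0.26  1.54  0.    1.35 -0.2 ]
[[-0.962  0.274 -0.001]
 [ 0.274  0.962 -0.002]
 [ 0.    -0.002 -1.   ]]
scene [177. 485. 884.] [[-0.77, -0.64, -0.02], [-0.49, 0.61, -0.63], [0.41, -0.47, -0.78]] 363.0
scene upper_tray_grip [200. 272.] 0.78 [564. 254.]
scene glue_bottle_b [182. 205.] 0.58 [771. 125.]
scene cork_block [349. 161.] 0.57 [ 472. -350.]
side [ 186. -709.  735.] [[0.87, -0.48, -0.01], [-0.31, -0.54, -0.78], [0.37, 0.69, -0.63]] 378.0
side upper_tray_grip [225. 167.] 0.8 [570. 239.]
side lid_pull [265. 214.] 0.65 [557. -49.]
side lid_pull [225. 169.] 0.42 [552. 194.]
side lid_pull [301. 319.] 0.34 [ 466. -362.]
side blank_1_mid [226. 167.] 0.74 [579. 253.]
side blank_1_mid [196. 183.] 0.49 [462. 222.]
side glue_bottle_b [286. 160.] 0.48 [780. 195.]
side cork_block [300. 317.] 0.81 [ 483. -334.]
side cork_block [223. 166.] 0.23 [576. 276.]
wrist [ 70. 552. 384.] [[0.28, 0.96, -0.0], [0.92, -0.26, 0.3], [0.29, -0.08, -0.95]] 331.0
```

View pics/scene0.png

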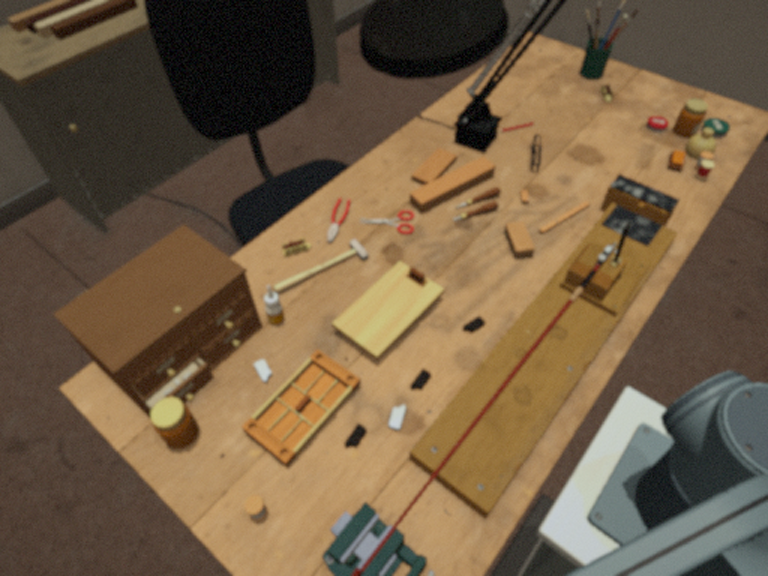

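View pics/side0.png

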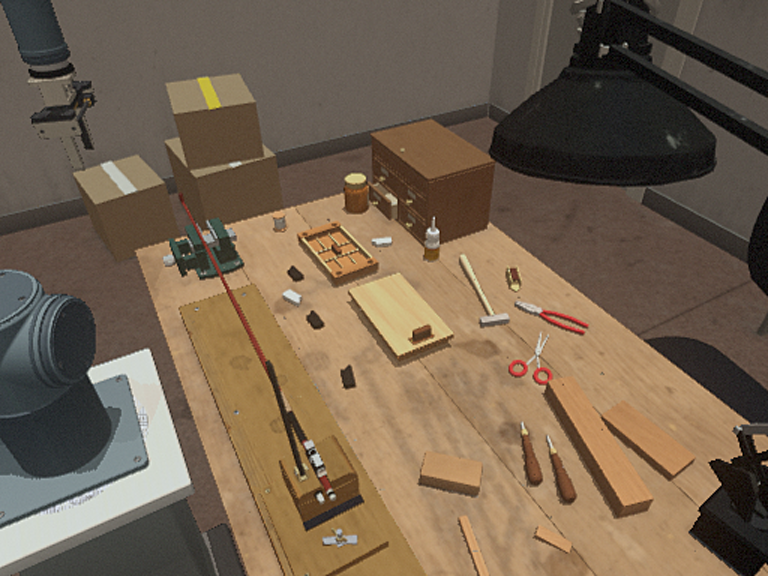

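>>> {"op": "jog_arm", "data": {"targets": [[[0, 0, -30], [0, 0, -0.093], 0], [[0, 0, -30], [0, 0, -0.093], 0], [[0, 0, -30], [0, 0, -0.092], 0], [[-23, -32, 0], [0, 0, 0], 0], [[-23, -32, 0], [0, 0, 0], 0], [[-23, -32, 0], [0, 0, 0], 0], [[-23, -32, 0], [0, 0, 0], 0], [[-23, -32, 0], [0, 0, 0], 0], [[-23, -32, 0], [0, 0, 0], 0], [[-23, -32, 0], [0, 0, 0], 0]]}}

```text
time: 1.63
position: [312.4, 303.3, 333.9]
tool_rot: [-0.001, 3.141, 0.001]
ft_force: [0.3, 0.8, 0.1]
gripper_width: 1.0
grasp_force: 0.0
```

>>> {"op": "jog_arm", "data": {"targets": [[[-23, -32, 0], [0, 0, 0], 0], [[-23, -32, 0], [0, 0, 0], 0], [[-23, -32, 0], [0, 0, 0], 0], [[-23, -32, 0], [0, 0, 0], 0], [[-23, -32, 0], [0, 0, 0], 0], [[-15, 0, 0], [0, 0, 0], 0], [[0, 0, 0], [0, 0, 0], 0], [[0, 0, 0], [0, 0, 0], 0], [[0, 0, 0], [0, 0, 0], 0], [[0, 0, 0], [0, 0, 0], 0]]}}

```text
time: 2.47
position: [440.9, 145.9, 333.8]
tool_rot: [0.003, -3.141, -0.0]
ft_force: [0.3, 0.4, -0.3]
gripper_width: 0.996
grasp_force: 0.0
```

```bash
python3 - <<'E'
from h import *
s=st()
im,i=shot('wrist','w1',scale=1.5)
for c in('scene','side'):
    ic=robot.camera_info(c)
    P={'scene':[(356,435),(421,379),(474,324),(397,416),(262,370)],'side':[(295,272),(315,319),(348,376),(292,297),(382,241)]}[c]
    for p in P: print(c,p,np.round(ray(ic,(p[0]/1.5,p[1]/1.5),6)))
for n,z in (('upper_tray_grip',20),('lid_pull',45),('blank_1_mid',6)):
    for b in robot.boxes_of('wrist',n): print(n,np.round(b['pixel']),round(b['conf'],2),np.round(ray(i,b['pixel'],z)[:2]))
E
```

```text
t 2.47 p [440.9 145.9 333.8] rv [ 3.000e-03 -3.141e+00 -0.000e+00] w 0.996 g 0.0 F [ 0.3  0.4 -0.3] q [ 0.08  0.05  1.56  0.    1.52 -1.49]
scene (356, 435) [461. 225.   6.]
scene (421, 379) [441.  69.   6.]
scene (474, 324) [433. -93.   6.]
scene (397, 416) [429. 154.   6.]
scene (262, 370) [679. 240.   6.]
side (295, 272) [465. 229.   6.]
side (315, 319) [444.  71.   6.]
side (348, 376) [436. -92.   6.]
side (292, 297) [429. 155.   6.]
side (382, 241) [681. 240.   6.]
upper_tray_grip [313. 222.] 0.55 [555. 229.]
lid_pull [154. 230.] 0.73 [555.  -0.]
lid_pull [253. 353.] 0.69 [773. 140.]
blank_1_mid [314. 158.] 0.61 [460. 229.]
```

View pics/w1.png

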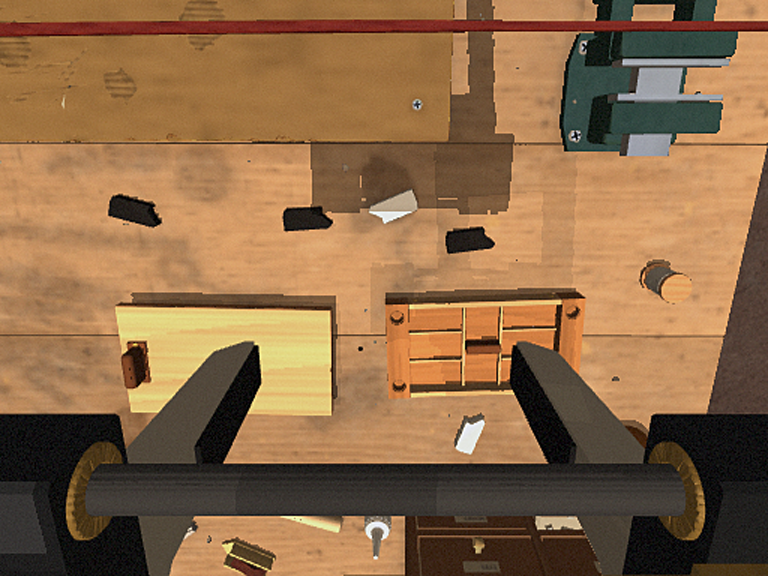

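>>> {"op": "jog_arm", "data": {"targets": [[[-8, 5, 20], [0, 0, 0], 0], [[-8, 5, 20], [0, 0, 0], 0], [[-8, 5, 20], [0, 0, 0], 0], [[-8, 5, 20], [0, 0, 0], 0], [[-8, 5, 20], [0, 0, 0], 0], [[-8, 5, 20], [0, 0, 0], 0], [[-8, 5, 0], [0, 0, 0], 0], [[-8, 5, 0], [0, 0, 0], 0], [[0, 0, 0], [0, 0, 0], 0], [[0, 0, 0], [0, 0, 0], 0]]}}

```text
time: 3.5
position: [506.9, 185.4, 215.1]
tool_rot: [-0.002, 3.139, 0.0]
ft_force: [0.0, 0.3, -0.1]
gripper_width: 0.995
grasp_force: 0.0
```

```bash
python3 - <<'E'
from h import *
s=st()
im,i=shot('wrist')
o=[]
for X in ((429,154,6),(680,240,6),(461,227,6)):
    c=proj(i,X)[0].astype(int); print(c)
    m=im[max(c[1]-35,0):c[1]+35,max(c[0]-35,0):c[0]+35]; o.append(cv2.resize(m,(260,260),interpolation=cv2.INTER_CUBIC)); print(np.median(m[25:45,25:45].reshape(-1,3),0), m.reshape(-1,3).max(0))
cv2.imwrite('pics/m1.png',np.hstack(o)[...,::-1])
cv2.imwrite('pics/w2.png',im[...,::-1])
E
```

```text
t 3.5 p [506.9 185.4 215.1] rv [-2.000e-03  3.139e+00  0.000e+00] w 0.995 g 0.0 F [ 0.   0.3 -0.1] q [ 0.14  0.26  1.61 -0.    1.27 -1.43]
[226  88]
[191. 171. 145.] [255 255 255]
[301 299]
[233. 235. 230.] [255 255 255]
[297 120]
[19. 17. 15.] [139 103  77]
```

View pics/m1.png

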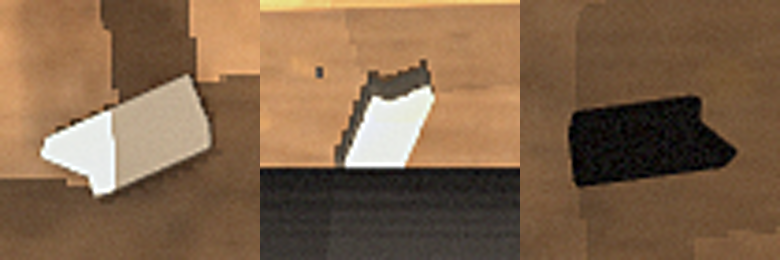

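```bash
python3 - <<'E'
from h import *
im0=cv2.imread('pics/w1.png')[...,::-1]
o=[cv2.resize(im0[y-45:y+45,x-45:x+45],(260,260),interpolation=cv2.INTER_CUBIC) for x,y in((394,207),(470,434))]
s=[]
for c in('scene','side'):
    im,i=shot(c)
    for X in ((429,154,6),(680,240,6)):
        p=proj(i,X)[0].astype(int); m=im[p[1]-18:p[1]+18,p[0]-18:p[0]+18]
        w=m.reshape(-1,3).astype(int); b=w[(w.min(1)>140)]; print(c,X,p,len(b),np.percentile(b,[25,50,75,95],axis=0).tolist())
        s.append(cv2.resize(m,(260,260),interpolation=cv2.INTER_CUBIC))
cv2.imwrite('pics/m2.png',np.vstack([np.hstack(o+[s[0]]),np.hstack(s[1:])])[...,::-1])
E
```

```text
scene (429, 154, 6) [264 277] 115 [[189.0, 178.0, 157.0], [196.0, 186.0, 166.0], [207.5, 207.0, 196.5], [224.3, 231.3, 224.0]]
scene (680, 240, 6) [174 246] 130 [[206.0, 196.25, 176.0], [218.0, 220.0, 210.0], [226.0, 232.0, 225.75], [228.0, 235.0, 230.0]]
side (429, 154, 6) [194 198] 50 [[171.0, 160.0, 144.25], [174.5, 167.0, 156.5], [213.75, 219.5, 216.75], [220.64999999999998, 229.55, 228.55]]
side (680, 240, 6) [254 160] 55 [[202.0, 199.0, 173.5], [214.0, 214.0, 206.0], [216.5, 223.0, 218.5], [220.3, 227.0, 224.6]]
```

View pics/m2.png

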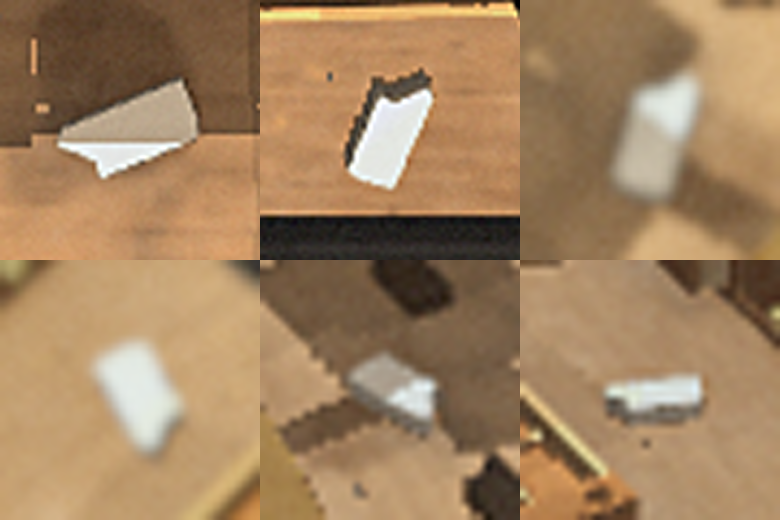

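>>> {"op": "jog_arm", "data": {"targets": [[[-3, -22, 2], [0, 0, 0], 0], [[-3, -22, 2], [0, 0, 0], 0], [[-3, -22, 2], [0, 0, 0], 0], [[-3, -22, 2], [0, 0, 0], 0], [[-3, -22, 2], [0, 0, 0], 0], [[-3, -22, 2], [0, 0, 0], 0], [[-3, -22, 2], [0, 0, 0], 0], [[-3, -22, 0], [0, 0, 0], 0], [[-3, -22, 0], [0, 0, 0], 0], [[-3, -22, 0], [0, 0, 0], 0]]}}

```text
time: 4.48
position: [535.8, -36.3, 200.5]
tool_rot: [0.0, 3.141, -0.001]
ft_force: [0.2, 0.5, 0.0]
gripper_width: 1.0
grasp_force: 0.0
```

```bash
python3 - <<'E'
from h import *
im,i=shot('wrist'); s=st()
im,i=shot('wrist','w3',scale=1.5)
for c,p in(('scene',(416,274)),('side',(423,334))): print(c,ray(robot.camera_info(c),(p[0]/1.5,p[1]/1.5),45).round())
for b in robot.boxes_of('wrist','lid_pull'): print(np.round(b['pixel']),round(b['conf'],2),np.round(ray(i,b['pixel'],45)[:2]))
E
```

```text
t 4.53 p [536.7 -40.1 200.5] rv [ 2.00e-03  3.14e+00 -5.00e-03] w 1.003 g 0.0 F [ 0.5 -2.4  0.3] q [-0.28  0.27  1.63 -0.    1.24 -1.85]
scene [580. -96.  45.]
side [ 580. -101.   45.]
[279. 208.] 0.77 [568. -20.]
[203.  64.] 0.73 [438. -86.]
[471. 201.] 0.38 [561. 162.]
```

View pics/w3.png

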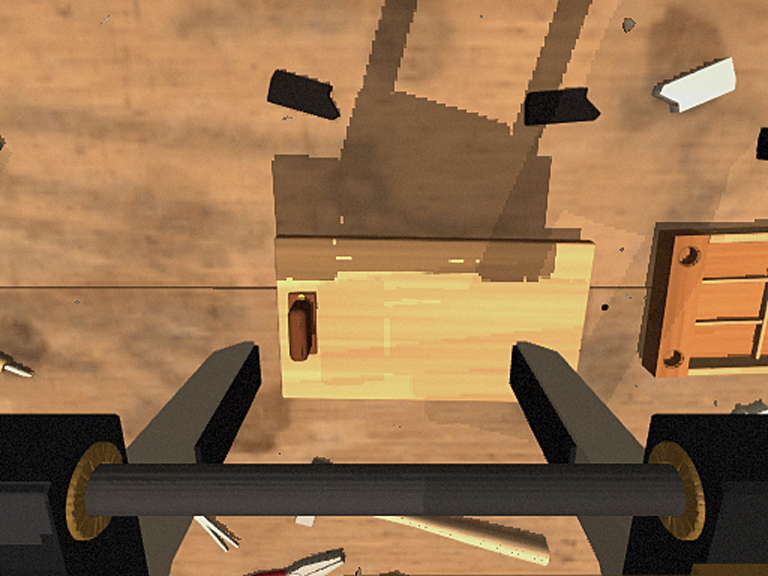

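```bash
python3 - <<'E'
from h import *
i=robot.camera_info('wrist')
for p in((275,237),(594,241),(580,399),(283,398)): print(p,ray(i,(p[0]/1.5,p[1]/1.5),33).round(1))
for p in((302,295),(308,360),(290,300),(296,360),(315,328)): print('pull',p,ray(i,(p[0]/1.5,p[1]/1.5),57).round(1))
im=cv2.imread('pics/w3.png')[...,::-1]; print('white1',np.median(im[78:92,690:712].reshape(-1,3),0))
im=cv2.imread('pics/w1.png')[...,::-1]; print('white2',np.median(im[428:440,463:476].reshape(-1,3),0), 'white1 lit w1', np.median(im[209:214,400:408].reshape(-1,3),0))
im=cv2.imread('pics/w3.png')[...,::-1]; 
# sizes white1, blacks
def rect(im,i,z,thr,roi,s=1.5):
    g=im[...,:].min(2) if thr>0 else 255-im.max(2).astype(int)
    m=np.zeros(g.shape,np.uint8); x0,y0,x1,y1=roi; m[y0:y1,x0:x1]=(g[y0:y1,x0:x1]>abs(thr))
    c=max(cv2.findContours(m,0,1)[0],key=cv2.contourArea)
    W=np.array([ray(i,p[0]/s,z)[:2] for p in c]).astype(np.float32); return cv2.minAreaRect(W)
print(rect(im,i,12,170,(640,40,750,120)))
print(rect(im,i,12,-195,(255,60,350,125)))
E
```

```text
(275, 237) [ 520.  -106.6   33. ]
(594, 241) [523.3  95.3  33. ]
(580, 399) [636.8  99.6  33. ]
(283, 398) [ 635.4 -109.1   33. ]
pull (302, 295) [550.5 -87.3  57. ]
pull (308, 360) [594.  -85.9  57. ]
pull (290, 300) [553.7 -94.8  57. ]
pull (296, 360) [594.  -93.5  57. ]
pull (315, 328) [572.2 -80.5  57. ]
white1 [228. 231. 215.]
white2 [228. 231. 230.] white1 lit w1 [203.  193.  179.5]
((431.42083740234375, 156.46836853027344), (19.202795028686523, 44.52703857421875), 22.648040771484375)
((434.7563781738281, -85.87919616699219), (45.67747116088867, 19.824321746826172), 74.03336334228516)
```

>>> {"op": "jog_arm", "data": {"targets": [[[-7, -10, 14], [0, 0, 0], 0], [[-7, -10, 14], [0, 0, 0], 0], [[-7, -10, 14], [0, 0, 0], 0], [[-7, -10, 14], [0, 0, 0], 0], [[-8, -10, 14], [0, 0, 0], 0], [[0, 0, 0], [0, 0, 0], 0.3], [[0, 0, 0], [0, 0, 0], 0.3], [[0, 0, 0], [0, 0, 0], 0.3], [[0, 0, 0], [0, 0, 0], 0.3], [[0, 0, 0], [0, 0, 0], 0.3]]}}

```text
time: 5.47
position: [572.1, -84.3, 130.9]
tool_rot: [-0.002, 3.14, -0.001]
ft_force: [-0.1, -0.7, -0.3]
gripper_width: 0.716
grasp_force: 0.0
```

```bash
python3 - <<'E'
from h import *
s=st()
im,i=shot('wrist','w4')
c=proj(i,(577,-90,57))[0].astype(int); print(c, proj(i,(577,-84,33)),proj(i,(577,-84,57)))
g=im.max(2); x0,y0=c-60; sub=g[y0:y0+120,x0:x0+120]
m=(sub<130).astype(np.uint8)
n,l,stt,ce=cv2.connectedComponentsWithStats(m)
for k in range(1,n):
    if stt[k,4]>150: print(stt[k],ce[k]+[x0,y0])
for r in range(c[1]-30,c[1]+31,10): print(r,g[r,c[0]-24:c[0]+25:2])
E
```

```text
t 5.47 p [572.1 -84.3 130.9] rv [-2.00e-03  3.14e+00 -1.00e-03] w 0.716 g 0.0 F [-0.1 -0.7 -0.3] q [-0.34  0.4   1.62  0.    1.12 -1.91]
[249 215] [[257.88158123 203.92028898]] [[257.97544666 215.96180036]]
[   0    0   33   68 1272] [205.48977987 181.92767296]
[  41   25   24   60 1243] [241.14641995 207.38133548]
[  0  73   9  47 327] [192.24464832 248.85626911]
185 [173 167 183  86  92  95  93 204 187 195  77  91  94  90  57 180 173 171
 174 175 173 176 177 170 175]
195 [147 148 163  96  36  54  62  57  61  58  59  39  44  83  78 180 176 173
 176 181 175 175 178 174 177]
205 [147 144 160  73  58  61  71  74  72  72  65  62  47  85  69 150 149 149
 143 151 147 151 146 150 145]
215 [146 135 150  70  52  66  66  72  71  68  62  60  58  80  92 173 161 164
 164 127 167 170 131 132 134]
225 [238 239 255 148  46  63  70  73  75  69  63  61  46 153 209 240 239 239
 238 238 239 238 238 238 240]
235 [242 237 240 255  75 122 135 132 127 131 117  80 255 246 241 238 239 239
 237 240 239 239 239 239 240]
245 [239 239 240 238 239 239 238 239 241 238 237 239 239 239 239 240 238 239
 238 237 240 239 240 240 241]
```

```bash
python3 - <<'E'
import cv2
im=cv2.imread('pics/w4.png'); cv2.imwrite('pics/w4c.png',cv2.resize(im[140:300,150:350],None,fx=4,fy=3.75))
E
```

```text
(no output)
```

View pics/w4c.png

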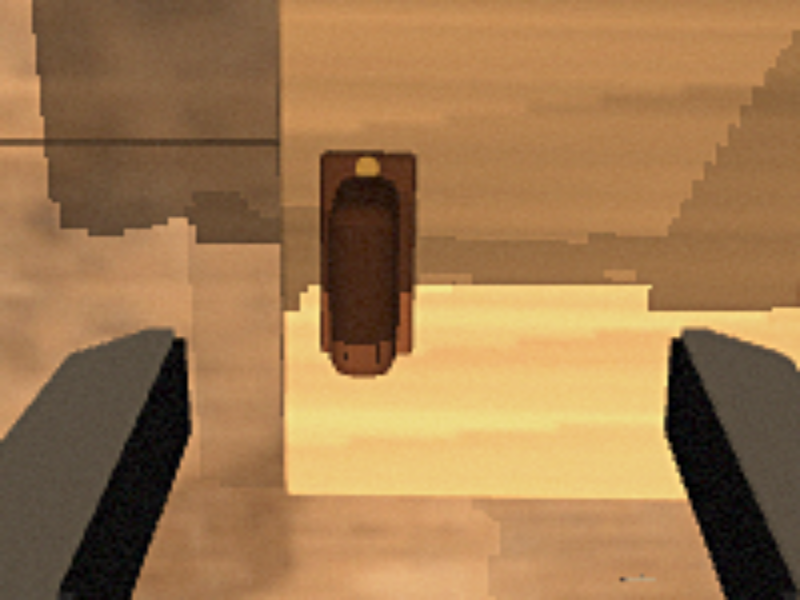

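>>> {"op": "jog_arm", "data": {"targets": [[[-5, -11, 0], [0, 0, 0], 0.3], [[0, 0, 20], [0, 0, 0], 0.3], [[0, 0, 20], [0, 0, 0], 0.3], [[0, 0, 17], [0, 0, 0], 0.3], [[0, 0, 11], [0, 0, 0], 0.3], [[0, 0, 0], [0, 0, 0], 0.3], [[0, 0, 0], [0, 0, 0], 0.6], [[0, 0, 0], [0, 0, 0], 1], [[0, 0, 0], [0, 0, 0], 1], [[0, 0, 0], [0, 0, 0], 1]]}}

```text
time: 6.35
position: [577.7, -96.3, 62.8]
tool_rot: [-0.001, 3.14, -0.001]
ft_force: [0.3, -0.1, 0.9]
gripper_width: 0.459
grasp_force: 0.0
```

>>> {"op": "jog_arm", "data": {"targets": [[[0, 0, 0], [0, 0, 0], 1], [[0, 0, 0], [0, 0, 0], 1], [[0, 0, 0], [0, 0, 0], 1], [[0, 0, 0], [0, 0, 0], 1], [[0, 0, 0], [0, 0, 0], 1], [[0, 0, 0], [0, 0, 0], 1], [[0, 0, 0], [0, 0, 0], 1], [[0, 0, 0], [0, 0, 0], 1], [[0, 0, 0], [0, 0, 0], 1], [[0, 0, 0], [0, 0, 0], 1]]}}

```text
time: 7.18
position: [577.0, -96.0, 61.7]
tool_rot: [-0.001, 3.142, -0.0]
ft_force: [0.8, -0.3, 0.3]
gripper_width: 0.127
grasp_force: 30.0
```

>>> {"op": "jog_arm", "data": {"targets": [[[0, 0.62, -3.18], [0.0175, 0, 0], 1], [[0, 0.62, -3.18], [0.0175, 0, 0], 1], [[0, 0.62, -3.18], [0.0175, 0, 0], 1], [[0, 0.62, -3.18], [0.0175, 0, 0], 1], [[0, 0.62, -3.18], [0.0175, 0, 0], 1], [[0, 0.62, -3.18], [0.0175, 0, 0], 1], [[0, 0.62, -3.18], [0.0175, 0, 0], 1], [[0, 0.62, -3.18], [0.0175, 0, 0], 1], [[0, 0.62, -3.18], [0.0175, 0, 0], 1], [[0, 0.62, -3.18], [0.0175, 0, 0], 1]]}}

```text
time: 8.02
position: [576.9, -87.0, 93.1]
tool_rot: [0.0, -3.129, 0.277]
ft_force: [-0.1, 0.3, -0.8]
gripper_width: 0.129
grasp_force: 30.0
```

>>> {"op": "jog_arm", "data": {"targets": [[[0, 0.62, -3.18], [0.0175, 0, 0], 1], [[0, 0.62, -3.18], [0.0175, 0, 0], 1], [[0, 0.62, -3.18], [0.0175, 0, 0], 1], [[0, 0.62, -3.18], [0.0175, 0, 0], 1], [[0, 0.62, -3.18], [0.0175, 0, 0], 1], [[0, 0.62, -3.18], [0.0175, 0, 0], 1], [[0, 0.62, -3.18], [0.0175, 0, 0], 1], [[0, 0.62, -3.18], [0.0175, 0, 0], 1], [[0, 0.62, -3.18], [0.0175, 0, 0], 1], [[0, 0.62, -3.18], [0.0175, 0, 0], 1]]}}

```text
time: 8.85
position: [576.9, -73.2, 122.3]
tool_rot: [-0.0, 3.093, -0.55]
ft_force: [0.3, -0.2, -1.3]
gripper_width: 0.126
grasp_force: 30.0
```

```bash
python3 - <<'E'
from h import *
s=st(); im,i=shot('side','s5',crop=(200,140,330,270),scale=4.5)
E
```

```text
t 8.85 p [576.9 -73.2 122.3] rv [-0.     3.093 -0.55 ] w 0.126 g 30.0 F [ 0.3 -0.2 -1.3] q [-0.12  0.44  1.65 -0.41  1.05 -1.48]
```

View pics/s5.png

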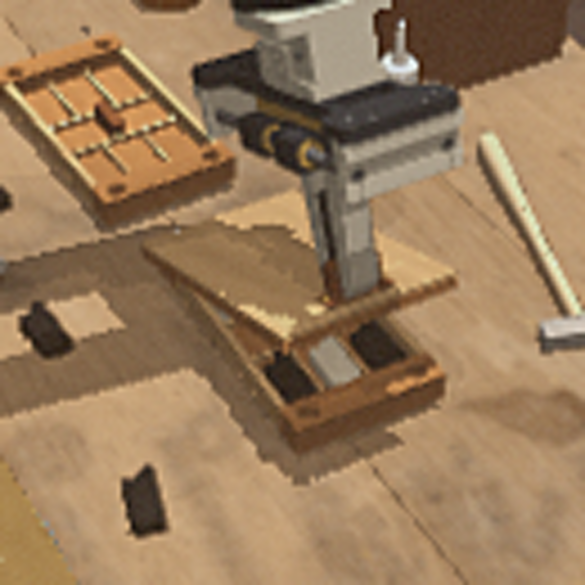

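>>> {"op": "jog_arm", "data": {"targets": [[[0, -7, -19], [0, 0, 0], 1], [[0, -7, -19], [0, 0, 0], 1], [[0, -7, -19], [0, 0, 0], 1], [[0, 0, 0], [-0.05, 0, 0], 1], [[0, 0, 0], [-0.05, 0, 0], 1], [[0, 0, 0], [-0.05, 0, 0], 1], [[0, 0, 0], [-0.05, 0, 0], 1], [[0, 0, 0], [-0.05, 0, 0], 1], [[0, 0, 0], [-0.05, 0, 0], 1], [[0, 0, 0], [-0.05, 0, 0], 1]]}}

```text
time: 9.73
position: [576.9, -73.8, 183.0]
tool_rot: [-0.001, 3.141, 0.002]
ft_force: [0.1, -0.5, -1.9]
gripper_width: 0.126
grasp_force: 30.0
```

>>> {"op": "jog_arm", "data": {"targets": [[[24.6, -29.4, 0], [0, 0, 0], 1], [[24.6, -29.4, 0], [0, 0, 0], 1], [[24.6, -29.4, 0], [0, 0, 0], 1], [[24.6, -29.4, 0], [0, 0, 0], 1], [[24.6, -29.4, 0], [0, 0, 0], 1], [[0, 0, 0], [0, 0, 0.112], 1], [[0, 0, 0], [0, 0, 0.112], 1], [[0, 0, 0], [0, 0, 0.112], 1], [[0, 0, 0], [0, 0, 0.112], 1], [[0, 0, 0], [0, 0, 0.112], 1]]}}

```text
time: 10.57
position: [453.5, -221.0, 182.8]
tool_rot: [-0.877, -3.016, 0.001]
ft_force: [-0.2, 0.3, -1.4]
gripper_width: 0.13
grasp_force: 30.0
```

>>> {"op": "jog_arm", "data": {"targets": [[[0, 0, 0], [0, 0, 0.1123], 1], [[0, 0, 0], [0, 0, 0.1123], 1], [[0, 0, 0], [0, 0, 0.1123], 1], [[0, 0, 0], [0, 0, 0.1123], 1], [[0, 0, 0], [0, 0, 0.1123], 1], [[0, 0, 0], [0, 0, 0.1123], 1], [[0, 0, 0], [0, 0, 0.1123], 1], [[0, 0, 0], [0, 0, 0.1123], 1], [[0, 0, 0], [0, 0, 0.1123], 1], [[0, 0, 0], [0, 0, 0], 1]]}}

```text
time: 11.4
position: [453.7, -220.7, 182.7]
tool_rot: [-2.225, -2.217, 0.001]
ft_force: [-0.4, -1.2, -1.5]
gripper_width: 0.128
grasp_force: 30.0
```

```bash
python3 - <<'E'
from h import *
s=st(); im,i=shot('side')
print(np.round(Ro.from_rotvec(s['tool_rot']).as_matrix(),3))
# cork extents
ic=i
for b in robot.boxes_of('side','cork_block'): print(b['pixel'],round(b['conf'],2),ray(i,b['pixel'],14).round())
E
```

```text
t 11.4 p [ 453.7 -220.7  182.7] rv [-2.225e+00 -2.217e+00  1.000e-03] w 0.128 g 30.0 F [-0.4 -1.2 -1.5] q [-0.67  0.23  1.73 -0.    1.18 -0.67]
[[ 0.004  1.    -0.001]
 [ 1.    -0.004 -0.   ]
 [-0.    -0.001 -1.   ]]
[300.9, 315.4] 0.64 [ 482. -340.   14.]
```

>>> {"op": "jog_arm", "data": {"targets": [[[0, 0, 32], [0, 0, 0], 1], [[0, 0, 32], [0, 0, 0], 1], [[0, 0, 32], [0, 0, 0], 1], [[0, 0, 25], [0, 0, 0], 1], [[0, 0, 12], [0, 0, 0], 1], [[0, 0, 5], [0, 0, 0], 1], [[0, 0, 2], [0, 0, 0], 1], [[0, 0, 1], [0, 0, 0], 1], [[0, 0, 0.7], [0, 0, 0], 1], [[0, 0, 0], [0, 0, 0], 1]]}}

```text
time: 12.33
position: [454.6, -221.1, 42.1]
tool_rot: [2.219, 2.221, 0.0]
ft_force: [-0.0, -0.1, -1.8]
gripper_width: 0.125
grasp_force: 30.0
```

>>> {"op": "jog_arm", "data": {"targets": [[[0, 0, 0.7], [0, 0, 0], 1], [[0, 0, 0.7], [0, 0, 0], 1], [[0, 0, 0], [0, 0, 0], 1], [[0, 0, 0], [0, 0, 0], 1], [[0, 0, 0], [0, 0, 0], 1], [[0, 0, 0], [0, 0, 0], 1], [[0, 0, 0], [0, 0, 0], 1], [[0, 0, 0], [0, 0, 0], 1], [[0, 0, 0], [0, 0, 0], 1], [[0, 0, 0], [0, 0, 0], 1]]}}

```text
time: 13.17
position: [454.6, -221.0, 41.0]
tool_rot: [2.219, 2.22, 0.0]
ft_force: [-2.1, 1.3, 6.8]
gripper_width: 0.127
grasp_force: 30.0
```

>>> {"op": "jog_arm", "data": {"targets": [[[0, 0, 0], [0, 0, 0], 0.5], [[0, 0, 0], [0, 0, 0], 0.5], [[0, 0, 0], [0, 0, 0], 0.5], [[0, 0, 0], [0, 0, 0], 0.5], [[0, 0, -10], [0, 0, 0], 0.5], [[0, 0, -30], [0, 0, 0], 0.5], [[0, 0, -30], [0, 0, 0], 0.5], [[0, 0, -30], [0, 0, 0], 0.5], [[34, 3.5, -11], [0, 0, 0], 0.5], [[34, 3.5, -11], [0, 0, 0], 0.5]]}}

```text
time: 14.0
position: [461.9, -153.7, 164.3]
tool_rot: [2.222, 2.215, 0.001]
ft_force: [0.1, 1.0, 0.5]
gripper_width: 0.503
grasp_force: 0.0
```

>>> {"op": "jog_arm", "data": {"targets": [[[34, 3.5, -11], [0, 0, 0], 0.5], [[34, 3.5, -11], [0, 0, 0], 0.5], [[34, 3.5, -11], [0, 0, 0], 0.5], [[34, 3.5, -11], [0, 0, 0], 0.5], [[34, 3.5, -11], [0, 0, 0], 0.5], [[34, 3.5, -11], [0, 0, 0], 0.5], [[34, 3.5, -11], [0, 0, 0], 0.5], [[34, 3.5, -11], [0, 0, 0], 0.5], [[0, 0, 0], [0, 0, 0], 0.5], [[0, 0, 0], [0, 0, 0], 0.5]]}}

```text
time: 14.83
position: [488.9, 121.0, 250.8]
tool_rot: [2.216, 2.225, 0.002]
ft_force: [0.2, 0.5, -0.6]
gripper_width: 0.5
grasp_force: 0.0
```

```bash
python3 - <<'E'
from h import *
s=st(); im,i=shot('wrist','w6',scale=1.5); np.savez('w6.npz',im=im,**i)
E
```

```text
t 14.83 p [488.9 121.  250.8] rv [2.216e+00 2.225e+00 2.000e-03] w 0.5 g 0.0 F [ 0.2  0.5 -0.6] q [ 0.02  0.17  1.63 -0.    1.34  0.02]
```

View pics/w6.png

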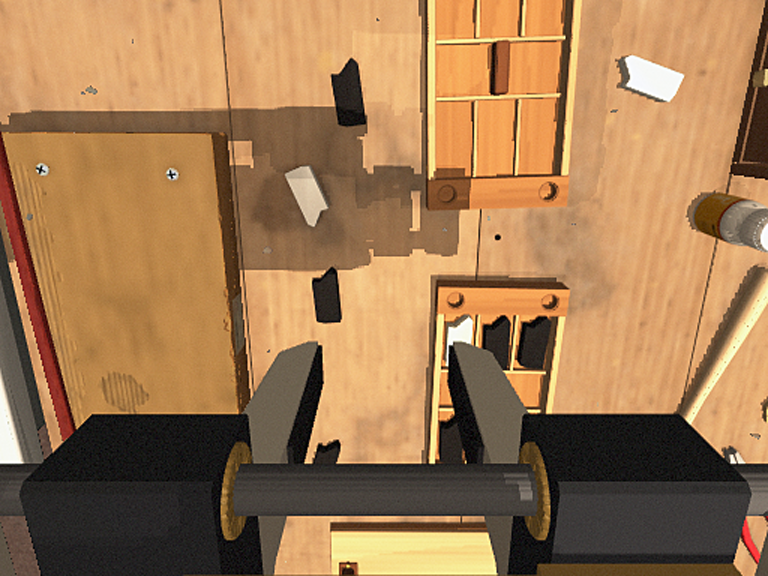

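```bash
cat >> h.py <<'E'
def blob(im,i,X,white=False,r=40,z=12,thr=None):
    """segment blank near world X; return centre, long-axis angle (deg from world y), size, via projection onto plane z"""
    c=proj(i,(X[0],X[1],z))[0].astype(int); y0,x0=max(c[1]-r,0),max(c[0]-r,0)
    sub=im[y0:c[1]+r,x0:c[0]+r].astype(int)
    m=(sub.min(2)>(thr or 165)) if white else (sub.max(2)<(thr or 55))
    m=cv2.morphologyEx(m.astype(np.uint8),cv2.MORPH_OPEN,np.ones((3,3)))
    n,l,s,ce=cv2.connectedComponentsWithStats(m)
    k=min((k for k in range(1,n) if s[k,4]>150),key=lambda k:np.hypot(*(ce[k]+[x0,y0]-c)))
    ct=max(cv2.findContours((l==k).astype(np.uint8),0,1)[0],key=cv2.contourArea)[:,0]
    W=np.array([ray(i,p+[x0,y0],z)[:2] for p in ct],np.float32)
    (cx,cy),(a,b),th=cv2.minAreaRect(W)
    if a>b: th+=90; a,b=b,a
    th=(th+90)%180-90   # long axis: angle of short side from x = rotation of long from y
    return np.round([cx,cy,th,a,b,s[k,4]],1)
E
python3 - <<'E'
from h import *
d=np.load('w6.npz'); im=d['im']; i={k:d[k] for k in('intrinsics','R','t')}
for n,(x,y) in dict(bone_fix=(461,327),white2=(655,80),white1=(307,195)).items():
    m=im[int(y/1.5)-4:int(y/1.5)+5,int(x/1.5)-4:int(x/1.5)+5].reshape(-1,3); print(n,np.median(m,0),m.min(0),m.max(0))
print('w1',blob(im,i,(430,155),True,thr=115)); print('w2',blob(im,i,(680,240),True))
for X in((461,227),(441,70)): print(blob(im,i,X))
# trays: rim corners at z=28
for p in((427,208),(568,207),(575,0)): print('up',ray(i,(p[0]/1.5,p[1]/1.5),28).round(1))
for p in((447,192),(548,190)): print('upsock',ray(i,(p[0]/1.5,p[1]/1.5),28).round(1))
for p in((500,42),(500,68)): print('bartop',ray(i,(p[0]/1.5,p[1]/1.5),28).round(1))
for p in((437,288),(568,289)): print('low',ray(i,(p[0]/1.5,p[1]/1.5),28).round(1))
for p in((455,300),(549,301)): print('lowsock',ray(i,(p[0]/1.5,p[1]/1.5),28).round(1))
E
```

```text
bone_fix [248. 249. 239.] [83 73 48] [255 255 255]
white2 [247. 248. 246.] [246 248 244] [249 250 251]
white1 [218. 196. 167.] [209 186 156] [226 209 178]
w1 [431.8 153.1  22.9  19.5  44.1 593. ]
w2 [677.6 237.1  71.7  19.7  44.5 730. ]
[462.9 225.8   8.1  19.8  43.2 708. ]
[442.8  72.5   4.5  20.4  45.2 529. ]
up [521.  146.5  28. ]
up [624.4 147.6  28. ]
up [613.4 282.5  28. ]
upsock [535.2 158.2  28. ]
upsock [608.5 159.9  28. ]
bartop [566.4 257.5  28. ]
bartop [567.6 241.5  28. ]
low [530.5  84.7  28. ]
low [631.7  84.2  28. ]
lowsock [544.9  74.9  28. ]
lowsock [618.1  74.3  28. ]
```

>>> {"op": "jog_arm", "data": {"targets": [[[17.5, -4.3, 28], [0, 0, 0], 0.5], [[17.5, -4.3, 28], [0, 0, 0], 0.5], [[17.5, -4.3, 28], [0, 0, 0], 0.5], [[17.5, -4.3, 28], [0, 0, 0], 0.5], [[17.5, -4.3, 28], [0, 0, 0], 0.5], [[17.5, -4.3, 28], [0, 0, 0], 0.5], [[0, 0, 0], [0, 0, -0.07], 0.5], [[0, 0, 0], [0, 0, -0.07], 0.5], [[0, 0, 20], [0, 0, 0], 0.5], [[0, 0, 0], [0, 0, 0], 0.5]]}}

```text
time: 15.72
position: [461.2, 222.3, 59.0]
tool_rot: [-2.061, -2.368, 0.008]
ft_force: [-1.0, -0.3, -0.5]
gripper_width: 0.501
grasp_force: 0.0
```

```bash
python3 - <<'E'
from h import *
s=st(); im,i=shot('wrist'); p=proj(i,[(463,226,12),(430,155,12)]); print(p.round())
print(blob(im,i,(463,226),r=60))
E
```

```text
t 15.72 p [461.2 222.3  59. ] rv [-2.061 -2.368  0.008] w 0.501 g 0.0 F [-1.  -0.3 -0.5] q [ 0.23  0.4   1.85 -0.    0.9   0.09]
[[259. 221.]
 [196. 310.]]
[ 462.1  229.1    7.7   19.5   46.7 2043. ]
```

>>> {"op": "jog_arm", "data": {"targets": [[[4, 1.5, 0], [0, 0, 0], 0.5], [[0, 0, 10], [0, 0, 0], 0.5], [[0, 0, 10], [0, 0, 0], 0.5], [[0, 0, 8], [0, 0, 0], 0.5], [[0, 0, 0], [0, 0, 0], 0.5], [[0, 0, 0], [0, 0, 0], 0.5], [[0, 0, 0], [0, 0, 0], 0.5], [[0, 0, 0], [0, 0, 0], 0.5], [[0, 0, 0], [0, 0, 0], 0.5], [[0, 0, 0], [0, 0, 0], 0.5]]}}

```text
time: 16.6
position: [464.2, 228.7, 34.0]
tool_rot: [2.06, 2.371, 0.001]
ft_force: [-0.1, -0.6, -0.4]
gripper_width: 0.501
grasp_force: 0.0
```

>>> {"op": "jog_arm", "data": {"targets": [[[0, -1.7, 3], [0, 0, 0], 0.5], [[0, 0, 0], [0, 0, 0], 0.5], [[0, 0, 0], [0, 0, 0], 1], [[0, 0, 0], [0, 0, 0], 1], [[0, 0, 0], [0, 0, 0], 1], [[0, 0, 0], [0, 0, 0], 1], [[0, 0, 0], [0, 0, 0], 1], [[0, 0, 0], [0, 0, 0], 1], [[0, 0, 0], [0, 0, 0], 1], [[0, 0, 0], [0, 0, 0], 1]]}}

```text
time: 17.43
position: [462.3, 228.4, 30.7]
tool_rot: [2.06, 2.372, 0.0]
ft_force: [0.2, 0.4, -0.2]
gripper_width: 0.208
grasp_force: 30.0
```

>>> {"op": "jog_arm", "data": {"targets": [[[0, 0, -10], [0, 0, 0], 1], [[0, 0, -15], [0, 0, 0], 1], [[0, 0, -15], [0, 0, 0], 1], [[0, 0, 0], [0, 0, 0.062], 1], [[0, 0, 0], [0, 0, 0.063], 1], [[-10, 35, 0], [0, 0, 0], 1], [[-10, 35, 0], [0, 0, 0], 1], [[-10, 36, 0], [0, 0, 0], 1], [[0, 0, 0], [0, 0, 0], 1], [[0, 0, 0], [0, 0, 0], 1]]}}

```text
time: 18.27
position: [570.6, 199.2, 71.1]
tool_rot: [2.206, 2.236, 0.001]
ft_force: [-0.2, 0.7, -0.7]
gripper_width: 0.207
grasp_force: 30.0
```

```bash
python3 - <<'E'
from h import *
s=st(); print(np.round(Ro.from_rotvec(s['tool_rot']).as_matrix(),3).tolist())
im,i=shot('wrist','w7',scale=1.5); print(proj(i,[(572,196,12),(572,196,24)]).round()*1.5); np.savez('w7.npz',im=im,**i)
E
```

```text
t 18.27 p [570.6 199.2  71.1] rv [2.206e+00 2.236e+00 1.000e-03] w 0.207 g 30.0 F [-0.2  0.7 -0.7] q [ 0.15  0.51  1.61 -0.    1.02  0.14]
[[-0.013, 1.0, 0.001], [1.0, 0.013, 0.0], [0.0, 0.001, -1.0]]
[[385.5 334.5]
 [385.5 345. ]]
```

View pics/w7.png

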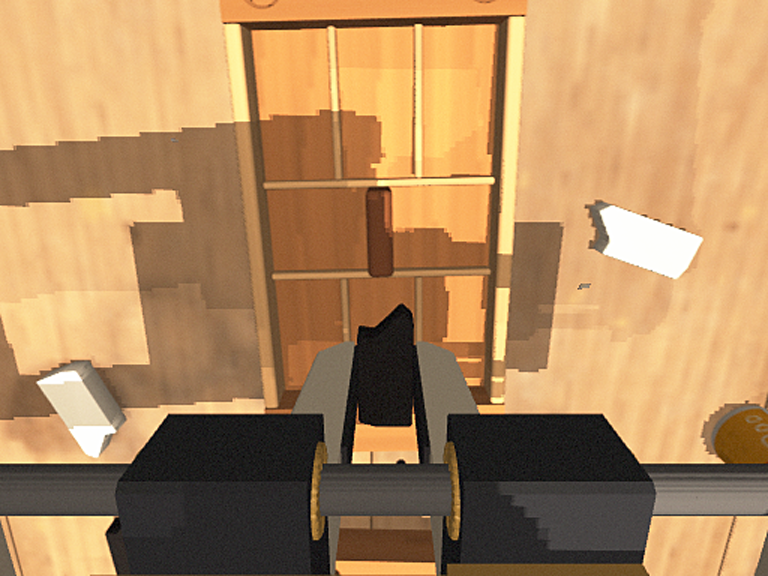

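```bash
python3 - <<'E'
from h import *
d=np.load('w7.npz'); i={k:d[k] for k in('intrinsics','R','t')}
def q(n,ps,z): print(n,[ray(i,(a/1.5,b/1.5),z)[:2].round(1).tolist() for a,b in ps])
q('rib far',[(330,30),(416,27),(340,178),(418,178)],18)
q('rib near',[(346,300),(418,300)],18)
q('cross',[(266,186),(493,181),(272,274),(490,270)],18)
q('bar',[(367,190),(391,190),(369,276),(392,276)],28)
q('outer rim',[(224,25),(526,15),(506,400)],28)
E
```

```text
rib far [[550.7, 314.6], [580.9, 315.9], [553.5, 263.3], [583.4, 263.7]]
rib near [[555.2, 213.7], [585.0, 214.0]]
cross [[524.9, 259.9], [612.2, 262.9], [525.2, 224.6], [613.8, 227.3]]
bar [[564.1, 260.2], [572.9, 260.3], [565.0, 227.2], [573.9, 227.3]]
outer rim [[516.4, 314.0], [616.7, 318.3], [622.6, 173.5]]
```

>>> {"op": "jog_arm", "data": {"targets": [[[-2.4, 0, 0], [0, 0, -0.02], 1], [[0, 0, 10], [0, 0, 0], 1], [[0, 0, 10], [0, 0, 0], 1], [[0, 0, 5], [0, 0, 0], 1], [[0, 0, 2], [0, 0, 0], 1], [[0, 0, 0], [0, 0, 0], 1], [[0, 0, 0], [0, 0, 0], 1], [[0, 0, 0], [0, 0, 0], 1], [[0, 0, 0], [0, 0, 0], 1], [[0, 0, 0], [0, 0, 0], 1]]}}

```text
time: 19.15
position: [568.8, 197.7, 43.5]
tool_rot: [2.182, 2.26, 0.0]
ft_force: [-0.7, 1.0, -0.5]
gripper_width: 0.205
grasp_force: 30.0
```

>>> {"op": "jog_arm", "data": {"targets": [[[0, 0, 0], [0, 0, 0], 0.65], [[0, 0, 0], [0, 0, 0], 0.65], [[0, 0, 0], [0, 0, 0], 0.65], [[0, 0, 0], [0, 0, 0], 0.65], [[0, 0, -15], [0, 0, 0], 0.65], [[0, 0, -30], [0, 0, 0], 0.5], [[-9.7, -34.9, 0], [0, 0, 0], 0.5], [[-9.7, -34.9, 0], [0, 0, 0], 0.5], [[-9.7, -34.9, 0], [0, 0, 0], 0.5], [[-9.8, -34.7, 0], [0, 0, 0], 0.5]]}}

```text
time: 19.98
position: [429.3, 153.4, 88.7]
tool_rot: [2.181, 2.26, 0.0]
ft_force: [-0.9, -0.2, -0.5]
gripper_width: 0.496
grasp_force: 0.0
```

>>> {"op": "jog_arm", "data": {"targets": [[[0, 0, 7], [0, 0, -0.092], 0.5], [[0, 0, 7], [0, 0, -0.092], 0.5], [[0, 0, 7], [0, 0, -0.092], 0.5], [[0, 0, 7], [0, 0, -0.091], 0.5], [[0, 0, 0], [0, 0, 0], 0.5], [[0, 0, 0], [0, 0, 0], 0.5], [[0, 0, 0], [0, 0, 0], 0.5], [[0, 0, 0], [0, 0, 0], 0.5], [[0, 0, 0], [0, 0, 0], 0.5], [[0, 0, 0], [0, 0, 0], 0.5]]}}

```text
time: 20.82
position: [431.1, 153.9, 60.9]
tool_rot: [1.733, 2.619, 0.001]
ft_force: [-0.0, -0.5, 0.3]
gripper_width: 0.504
grasp_force: 0.0
```

```bash
cat >> h.py <<'E'
def plan(X,th_deg,z):
    """tool-frame shift to world X=(x,y) at TCP z, and turn about tool z so that tool x lies along blank (th from world y)"""
    s=st(); R=Ro.from_rotvec(s['tool_rot']).as_matrix()
    d=np.array([X[0],X[1],z])-s['position']; yaw=np.arctan2(-R[0,0],R[1,0])
    print('yaw',yaw.round(3),'turn z',(-(np.radians(th_deg)-yaw)).round(3),'shift',(R.T@d).round(1))
E
python3 - <<'E'
from h import *
im,i=shot('wrist'); c=proj(i,(431.5,153.5,12))[0]; print(c.round())
for t in (110,140):
    b=blob(im,i,(431.5,153.5),True,r=60,thr=t); print(b)
plan(b[:2],b[2],31)
x,y=c.astype(int); print(im[y-4:y+4,x-4:x+4].reshape(-1,3).mean(0))
E
```

```text
[256. 225.]
[ 435.6  144.5   22.9   62.7   64.  4338. ]
[ 431.2  153.9   23.    19.1   43.2 1785. ]
t 20.87 p [431.  153.8  60.9] rv [1.733e+00 2.620e+00 1.000e-03] w 0.5 g 0.0 F [-0.1  0.4  0.9] q [ 0.1   0.31  1.98  0.    0.85 -0.3 ]
yaw 0.402 turn z 0.0 shift [-0.   0.2 29.9]
[212.1875   189.859375 161.46875 ]
```

>>> {"op": "jog_arm", "data": {"targets": [[[0, 0, 15], [0, 0, 0], 0.5], [[0, 0, 15], [0, 0, 0], 0.5], [[0, 0, 0], [0, 0, 0], 0.5], [[0, 0, 0], [0, 0, 0], 1], [[0, 0, 0], [0, 0, 0], 1], [[0, 0, 0], [0, 0, 0], 1], [[0, 0, 0], [0, 0, 0], 1], [[0, 0, 0], [0, 0, 0], 1], [[0, 0, 0], [0, 0, 0], 1], [[0, 0, 0], [0, 0, 0], 1]]}}

```text
time: 21.7
position: [431.3, 153.9, 31.3]
tool_rot: [1.732, 2.62, 0.001]
ft_force: [0.4, 0.5, 6.2]
gripper_width: 0.207
grasp_force: 30.0
```

>>> {"op": "jog_arm", "data": {"targets": [[[0, 0, -20], [0, 0, 0], 1], [[0, 0, -20], [0, 0, 0.092], 1], [[0, 0, 0], [0, 0, 0.092], 1], [[0, 0, 0], [0, 0, 0.092], 1], [[0, 0, 0], [0, 0, 0.093], 1], [[26.5, 28.2, 0], [0, 0, 0], 1], [[26.5, 28.2, 0], [0, 0, 0], 1], [[26.5, 28.2, 0], [0, 0, 0], 1], [[26.5, 28.2, 0], [0, 0, 0], 1], [[26.4, 28.1, 0], [0, 0, 0], 1]]}}

```text
time: 22.53
position: [568.1, 292.2, 70.5]
tool_rot: [-2.184, -2.258, 0.001]
ft_force: [1.4, -0.5, 0.8]
gripper_width: 0.209
grasp_force: 30.0
```

>>> {"op": "jog_arm", "data": {"targets": [[[0, 0, 0], [0, 0, 0], 1], [[0, 0, 0], [0, 0, 0], 1], [[0, 0, 0], [0, 0, 0], 1], [[0, 0, 0], [0, 0, 0], 1], [[0, 0, 0], [0, 0, 0], 1], [[0, 0, 0], [0, 0, 0], 1], [[0, 0, 0], [0, 0, 0], 1], [[0, 0, 0], [0, 0, 0], 1], [[0, 0, 0], [0, 0, 0], 1], [[0, 0, 0], [0, 0, 0], 1]]}}

```text
time: 23.37
position: [567.2, 290.7, 70.8]
tool_rot: [2.184, 2.258, 0.0]
ft_force: [0.5, 0.2, -0.2]
gripper_width: 0.211
grasp_force: 30.0
```

```bash
python3 - <<'E'
from h import *
plan((567.4,290.8),1.9,44.5)
E
```

```text
t 23.37 p [567.2 290.7  70.8] rv [2.184 2.258 0.   ] w 0.211 g 30.0 F [ 0.5  0.2 -0.2] q [ 0.3   0.56  1.52 -0.    1.06  0.27]
yaw 0.033 turn z -0.0 shift [ 0.1  0.2 26.3]
```

>>> {"op": "jog_arm", "data": {"targets": [[[0, 0, 12], [0, 0, 0], 1], [[0, 0, 10], [0, 0, 0], 1], [[0, 0, 4], [0, 0, 0], 1], [[0, 0, 0], [0, 0, 0], 1], [[0, 0, 0], [0, 0, 0], 1], [[0, 0, 0], [0, 0, 0], 1], [[0, 0, 0], [0, 0, 0], 0.65], [[0, 0, 0], [0, 0, 0], 0.65], [[0, 0, 0], [0, 0, 0], 0.65], [[0, 0, 0], [0, 0, 0], 0.65]]}}

```text
time: 24.2
position: [567.3, 290.8, 44.7]
tool_rot: [2.184, 2.258, 0.0]
ft_force: [0.8, 0.1, -0.0]
gripper_width: 0.346
grasp_force: 0.0
```

>>> {"op": "jog_arm", "data": {"targets": [[[0, 0, -15], [0, 0, 0], 0.65], [[0, 0, -30], [0, 0, 0], 0.5], [[-30.6, -18.8, 0], [0, 0, 0], 0.5], [[-30.6, -18.8, 0], [0, 0, 0], 0.5], [[-30.6, -18.8, 0], [0, 0, 0], 0.5], [[-30.6, -18.8, 0], [0, 0, 0], 0.5], [[-30.6, -18.8, 0], [0, 0, 0], 0.5], [[-30.6, -18.8, 0], [0, 0, 0], 0.5], [[-30.6, -18.8, 0], [0, 0, 0], 0.5], [[0, 0, 14], [0, 0, -0.046], 0.5]]}}

```text
time: 25.03
position: [441.2, 68.7, 77.2]
tool_rot: [2.133, 2.303, -0.0]
ft_force: [1.0, 0.7, -0.7]
gripper_width: 0.498
grasp_force: 0.0
```

>>> {"op": "jog_arm", "data": {"targets": [[[0, 0, 14], [0, 0, 0], 0.5], [[0, 0, 0], [0, 0, 0], 0.5], [[0, 0, 0], [0, 0, 0], 0.5], [[0, 0, 0], [0, 0, 0], 0.5], [[0, 0, 0], [0, 0, 0], 0.5], [[0, 0, 0], [0, 0, 0], 0.5], [[0, 0, 0], [0, 0, 0], 0.5], [[0, 0, 0], [0, 0, 0], 0.5], [[0, 0, 0], [0, 0, 0], 0.5], [[0, 0, 0], [0, 0, 0], 0.5]]}}

```text
time: 25.87
position: [442.8, 72.5, 61.7]
tool_rot: [2.131, 2.308, 0.0]
ft_force: [-0.4, 0.4, 1.2]
gripper_width: 0.503
grasp_force: 0.0
```

```bash
python3 - <<'E'
from h import *
im,i=shot('wrist'); print(proj(i,(442.8,72.5,12)).round())
b=blob(im,i,(442.8,72.5),r=60); print(b)
plan(b[:2],b[2],32.5)
E
```

```text
[[255. 224.]]
[ 442.    73.6    4.5   19.6   45.9 1915. ]
t 25.92 p [442.8  72.4  61.7] rv [2.131 2.308 0.   ] w 0.505 g 0.0 F [ 0.1 -1.  -0.4] q [-0.09  0.3   2.   -0.    0.84 -0.17]
yaw 0.079 turn z 0.001 shift [ 1.3 -0.8 29.2]
```

>>> {"op": "jog_arm", "data": {"targets": [[[1.3, -0.8, 15], [0, 0, 0], 0.5], [[0, 0, 13.8], [0, 0, 0], 0.5], [[0, 0, 0], [0, 0, 0], 0.5], [[0, 0, 0], [0, 0, 0], 1], [[0, 0, 0], [0, 0, 0], 1], [[0, 0, 0], [0, 0, 0], 1], [[0, 0, 0], [0, 0, 0], 1], [[0, 0, 0], [0, 0, 0], 1], [[0, 0, 0], [0, 0, 0], 1], [[0, 0, 0], [0, 0, 0], 1]]}}

```text
time: 26.75
position: [442.4, 73.5, 33.4]
tool_rot: [2.131, 2.307, 0.001]
ft_force: [0.1, -0.8, 5.2]
gripper_width: 0.202
grasp_force: 30.0
```

>>> {"op": "jog_arm", "data": {"targets": [[[0, 0, -15], [0, 0, 0], 1], [[0, 0, -20], [0, 0, 0.046], 1], [[0, 0, -10], [0, 0, 0], 1], [[29.8, 25.4, 0], [0, 0, 0], 1], [[29.8, 25.4, 0], [0, 0, 0], 1], [[29.7, 25.4, 0], [0, 0, 0], 1], [[29.7, 25.4, 0], [0, 0, 0], 1], [[0, 0, 0], [0, 0, 0], 1], [[0, 0, 0], [0, 0, 0], 1], [[0, 0, 0], [0, 0, 0], 1]]}}

```text
time: 27.58
position: [538.4, 195.7, 77.2]
tool_rot: [-2.182, -2.258, 0.003]
ft_force: [-0.1, -0.1, 0.1]
gripper_width: 0.206
grasp_force: 30.0
```

>>> {"op": "jog_arm", "data": {"targets": [[[0, 0, 10], [0, 0, 0], 1], [[0, 0, 5], [0, 0, 0], 1], [[0, 0, 0], [0, 0, 0], 1], [[0, 0, 0], [0, 0, 0], 1], [[0, 0, 0], [0, 0, 0], 1], [[0, 0, 0], [0, 0, 0], 1], [[0, 0, 0], [0, 0, 0], 1], [[0, 0, 0], [0, 0, 0], 1], [[0, 0, 0], [0, 0, 0], 1], [[0, 0, 0], [0, 0, 0], 1]]}}

```text
time: 28.42
position: [539.6, 196.0, 63.0]
tool_rot: [2.184, 2.258, 0.0]
ft_force: [0.4, -0.7, 0.4]
gripper_width: 0.201
grasp_force: 30.0
```

```bash
python3 - <<'E'
from h import *
im,i=shot('wrist','w8',scale=1.5); np.savez('w8.npz',im=im,**i)
plan((539.6,195.8),1.9,54.5)
E
```

```text
t 28.47 p [539.5 196.   62.9] rv [2.184 2.258 0.   ] w 0.202 g 30.0 F [ 0.1 -0.  -0.8] q [ 0.15  0.48  1.69 -0.    0.97  0.12]
yaw 0.033 turn z 0.0 shift [-0.2  0.1  8.4]
```

View pics/w8.png

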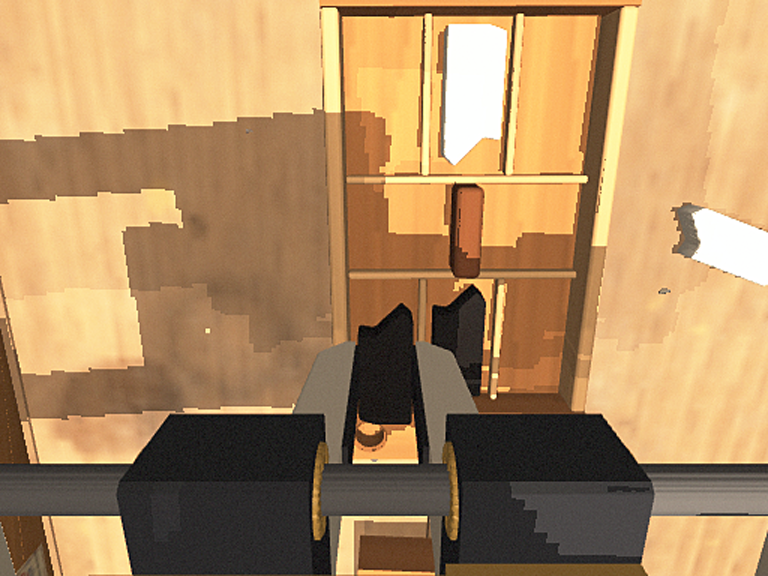

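>>> {"op": "jog_arm", "data": {"targets": [[[0, 0, 5], [0, 0, 0], 1], [[0, 0, 3.4], [0, 0, 0], 1], [[0, 0, 0], [0, 0, 0], 1], [[0, 0, 0], [0, 0, 0], 1], [[0, 0, 0], [0, 0, 0], 1], [[0, 0, 0], [0, 0, 0], 1], [[0, 0, 0], [0, 0, 0], 0.7], [[0, 0, 0], [0, 0, 0], 0.7], [[0, 0, 0], [0, 0, 0], 0.7], [[0, 0, 0], [0, 0, 0], 0.7]]}}

```text
time: 29.3
position: [539.6, 195.9, 54.6]
tool_rot: [2.184, 2.258, 0.0]
ft_force: [-0.8, -0.4, -0.1]
gripper_width: 0.297
grasp_force: 0.0
```

>>> {"op": "jog_arm", "data": {"targets": [[[0, 0, -15], [0, 0, 0], 0.7], [[0, 0, -30], [0, 0, 0], 0.5], [[0, 0, 0], [0, 0, 0], 0.5], [[0, 0, 0], [0, 0, 0], 0.5], [[0, 0, 0], [0, 0, 0], 0.5], [[0, 0, 0], [0, 0, 0], 0.5], [[0, 0, 0], [0, 0, 0], 0.5], [[0, 0, 0], [0, 0, 0], 0.5], [[0, 0, 0], [0, 0, 0], 0.5], [[0, 0, 0], [0, 0, 0], 0.5]]}}

```text
time: 30.13
position: [539.3, 195.9, 99.0]
tool_rot: [-2.184, -2.258, 0.001]
ft_force: [-0.1, -0.9, 0.3]
gripper_width: 0.499
grasp_force: 0.0
```

```bash
python3 - <<'E'
from h import *
im,i=shot('wrist','w9'); st()
for X in((539.6,196),(570.6,196.8),(567.4,290.8)):
    print(proj(i,(*X,24)).round(), end=''); 
    try: print(blob(im,i,X,z=24,r=50,white=X[1]>250))
    except Exception as e: print(e)
E
```

```text
t 30.18 p [539.4 195.9  99.1] rv [-2.184e+00 -2.258e+00  1.000e-03] w 0.499 g 0.0 F [-0.1 -0.2  1.1] q [ 0.15  0.43  1.66 -0.    1.05  0.12]
[[256. 209.]][ 540.4  195.6    2.6   19.5   45.6 1559. ]
[[300. 209.]][5.691e+02 1.901e+02 1.700e+00 2.030e+01 6.300e+01 1.705e+03]
[[306.  66.]][5.676e+02 2.899e+02 1.900e+00 1.950e+01 4.370e+01 2.179e+03]
```

>>> {"op": "jog_arm", "data": {"targets": [[[-34.9, -14.2, 0], [0, 0, 0], 0.5], [[-34.9, -14.2, 0], [0, 0, 0], 0.5], [[-34.9, -14.2, 0], [0, 0, 0], 0.5], [[-34.9, -14.2, 0], [0, 0, 0], 0.5], [[-34.9, -14.2, 0], [0, 0, 0], 0.5], [[-34.9, -14.2, 0], [0, 0, 0], 0.5], [[-34.9, -14.2, 0], [0, 0, 0], 0.5], [[-34.9, -14.2, 0], [0, 0, 0], 0.5], [[0, 0, 7], [0, 0, 0.104], 0.5], [[0, 0, 7], [0, 0, 0.104], 0.5]]}}

```text
time: 31.02
position: [435.2, -89.6, 85.8]
tool_rot: [2.415, 2.007, 0.001]
ft_force: [0.1, 0.4, -0.5]
gripper_width: 0.499
grasp_force: 0.0
```

>>> {"op": "jog_arm", "data": {"targets": [[[0, 0, 5], [0, 0, 0.105], 0.5], [[0, 0, 0], [0, 0, 0], 0.5], [[0, 0, 0], [0, 0, 0], 0.5], [[0, 0, 0], [0, 0, 0], 0.5], [[0, 0, 0], [0, 0, 0], 0.5], [[0, 0, 0], [0, 0, 0], 0.5], [[0, 0, 0], [0, 0, 0], 0.5], [[0, 0, 0], [0, 0, 0], 0.5], [[0, 0, 0], [0, 0, 0], 0.5], [[0, 0, 0], [0, 0, 0], 0.5]]}}

```text
time: 31.85
position: [435.3, -86.9, 80.5]
tool_rot: [2.509, 1.89, 0.0]
ft_force: [-0.3, -0.9, -1.5]
gripper_width: 0.498
grasp_force: 0.0
```

```bash
python3 - <<'E'
from h import *
im,i=shot('wrist'); print(proj(i,(435,-87,12)).round())
b=blob(im,i,(435,-87),r=70); print(b)
plan(b[:2],b[2],33)
E
```

```text
[[255. 213.]]
[ 435.9  -88.9  -15.3   19.3   46.2 1632. ]
t 31.9 p [435.3 -86.9  80.5] rv [ 2.509  1.891 -0.   ] w 0.5 g 0.0 F [-0.5 -0.1 -0. ] q [-0.45  0.26  1.99 -0.    0.89 -0.17]
yaw -0.279 turn z -0.012 shift [-1.8  1.2 47.5]
```

>>> {"op": "jog_arm", "data": {"targets": [[[-1.8, 1.2, 20], [0, 0, -0.012], 0.5], [[0, 0, 15], [0, 0, 0], 0.5], [[0, 0, 12.5], [0, 0, 0], 0.5], [[0, 0, 0], [0, 0, 0], 0.5], [[0, 0, 0], [0, 0, 0], 1], [[0, 0, 0], [0, 0, 0], 1], [[0, 0, 0], [0, 0, 0], 1], [[0, 0, 0], [0, 0, 0], 1], [[0, 0, 0], [0, 0, 0], 1], [[0, 0, 0], [0, 0, 0], 1]]}}

```text
time: 32.73
position: [436.4, -89.2, 33.6]
tool_rot: [2.497, 1.904, 0.001]
ft_force: [-0.8, 0.9, 4.0]
gripper_width: 0.203
grasp_force: 30.0
```

>>> {"op": "jog_arm", "data": {"targets": [[[0, 0, 0], [0, 0, 0], 1], [[0, 0, -15], [0, 0, 0], 1], [[0, 0, -20], [0, 0, -0.1], 1], [[0, 0, -15], [0, 0, -0.1], 1], [[0, 0, 0], [0, 0, -0.1], 1], [[34.1, 15.9, 0], [0, 0, 0], 1], [[34.1, 15.9, 0], [0, 0, 0], 1], [[34.1, 15.9, 0], [0, 0, 0], 1], [[34.1, 15.9, 0], [0, 0, 0], 1], [[34.1, 15.9, 0], [0, 0, 0], 1]]}}

```text
time: 33.57
position: [510.2, 85.7, 82.9]
tool_rot: [-2.186, -2.257, 0.0]
ft_force: [-0.1, 0.3, -0.1]
gripper_width: 0.202
grasp_force: 30.0
```

>>> {"op": "jog_arm", "data": {"targets": [[[34.1, 15.9, 0], [0, 0, 0], 1], [[34.1, 15.9, 0], [0, 0, 0], 1], [[34.1, 15.9, 0], [0, 0, 0], 1], [[34.1, 15.9, 0], [0, 0, 0], 1], [[34.1, 15.9, 0], [0, 0, 0], 1], [[34.1, 15.9, 0], [0, 0, 0], 1], [[0, 0, 0], [0, 0, 0], 1], [[0, 0, 0], [0, 0, 0], 1], [[0, 0, 0], [0, 0, 0], 1], [[0, 0, 0], [0, 0, 0], 1]]}}

```text
time: 34.4
position: [597.9, 290.3, 82.6]
tool_rot: [-2.186, -2.256, 0.002]
ft_force: [-0.8, -0.5, -0.6]
gripper_width: 0.204
grasp_force: 30.0
```

>>> {"op": "jog_arm", "data": {"targets": [[[0, 0, 10], [0, 0, 0], 1], [[0, 0, 0], [0, 0, 0], 1], [[0, 0, 0], [0, 0, 0], 1], [[0, 0, 0], [0, 0, 0], 1], [[0, 0, 0], [0, 0, 0], 1], [[0, 0, 0], [0, 0, 0], 1], [[0, 0, 0], [0, 0, 0], 1], [[0, 0, 0], [0, 0, 0], 1], [[0, 0, 0], [0, 0, 0], 1], [[0, 0, 0], [0, 0, 0], 1]]}}

```text
time: 35.23
position: [598.6, 291.6, 73.0]
tool_rot: [2.185, 2.257, 0.0]
ft_force: [0.0, -0.4, -0.2]
gripper_width: 0.202
grasp_force: 30.0
```

```bash
python3 - <<'E'
from h import *
plan((598.5,291.8),1.9,54.5)
E
```

```text
t 35.23 p [598.6 291.6  73. ] rv [2.185 2.257 0.   ] w 0.202 g 30.0 F [ 0.  -0.4 -0.2] q [ 0.29  0.61  1.44 -0.    1.1   0.25]
yaw 0.032 turn z -0.001 shift [ 0.2 -0.1 18.5]
```

>>> {"op": "jog_arm", "data": {"targets": [[[0, 0, 10], [0, 0, 0], 1], [[0, 0, 8.5], [0, 0, 0], 1], [[0, 0, 0], [0, 0, 0], 1], [[0, 0, 0], [0, 0, 0], 1], [[0, 0, 0], [0, 0, 0], 1], [[0, 0, 0], [0, 0, 0], 1], [[0, 0, 0], [0, 0, 0], 0.7], [[0, 0, 0], [0, 0, 0], 0.7], [[0, 0, 0], [0, 0, 0], 0.7], [[0, 0, 0], [0, 0, 0], 0.7]]}}

```text
time: 36.07
position: [598.6, 291.6, 54.5]
tool_rot: [2.185, 2.257, 0.0]
ft_force: [0.1, -0.0, 0.4]
gripper_width: 0.298
grasp_force: 0.0
```

>>> {"op": "jog_arm", "data": {"targets": [[[0, 0, -15], [0, 0, 0], 0.7], [[0, 0, -25], [0, 0, 0], 0.5], [[-31, -11, -8], [0, 0, 0], 0.5], [[-31, -11, -8], [0, 0, 0], 0.5], [[-31, -11, -9], [0, 0, 0], 0.5], [[0, 0, 0], [0, 0, 0], 0.5], [[0, 0, 0], [0, 0, 0], 0.5], [[0, 0, 0], [0, 0, 0], 0.5], [[0, 0, 0], [0, 0, 0], 0.5], [[0, 0, 0], [0, 0, 0], 0.5]]}}

```text
time: 36.9
position: [568.6, 198.6, 118.9]
tool_rot: [-2.184, -2.258, 0.0]
ft_force: [0.4, 0.1, -0.7]
gripper_width: 0.496
grasp_force: 0.0
```

```bash
python3 - <<'E'
from h import *
im,i=shot('wrist','w10',scale=1.5); np.savez('w10.npz',im=im,**i); st()
E
```

```text
t 36.95 p [568.6 198.5 118.9] rv [-2.184e+00 -2.258e+00  1.000e-03] w 0.5 g 0.0 F [ 1.1 -0.6 -1.1] q [0.15 0.46 1.57 0.   1.12 0.12]
```

View pics/w10.png

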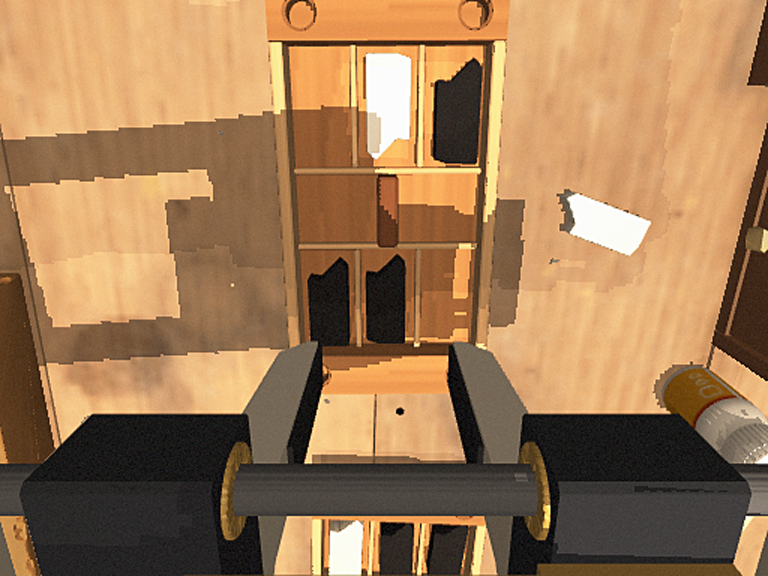

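```bash
python3 - <<'E'
from h import *
d=np.load('w10.npz'); im=d['im']; i={k:d[k] for k in('intrinsics','R','t')}
for n,(x,y) in dict(bone=(388,95),white2=(612,228)).items():
    m=im[int(y/1.5)-6:int(y/1.5)+6,int(x/1.5)-6:int(x/1.5)+6].reshape(-1,3); print(n,np.mean(m,0).round(1))
def q(n,ps,z): print(n,[ray(i,(a/1.5,b/1.5),z)[:2].round(1).tolist() for a,b in ps])
q('bar',[(377,176),(397,176),(378,246),(398,246)],28)
q('sock',[(300,13),(475,13)],28)
q('ribs',[(354,50),(421,50),(358,340),(417,340)],18)
q('cross',[(297,172),(481,171),(299,246),(477,245)],18)
b=blob(im,i,(598.5,291.8),z=24,r=45); print(b)
E
```

```text
bone [251.8 252.3 251.8]
white2 [251.8 252.3 247.4]
bar [[563.8, 259.8], [573.0, 260.1], [565.2, 227.0], [574.8, 227.3]]
sock [[529.9, 325.6], [602.9, 328.0]]
ribs [[552.0, 313.5], [581.7, 314.5], [556.0, 173.2], [587.3, 174.2]]
cross [[525.6, 259.5], [613.2, 262.8], [525.8, 223.3], [614.5, 226.7]]
[ 598.5  288.6    1.8   20.3   43.3 1754. ]
```

>>> {"op": "jog_arm", "data": {"targets": [[[-36.1, 1, 0], [0, 0, 0], 0.5], [[-36.1, 1, 0], [0, 0, 0], 0.5], [[-36.1, 1, 0], [0, 0, 0], 0.5], [[-36.1, 1, 0], [0, 0, 0], 0.5], [[-36.1, 1, 0], [0, 0, 0], 0.5], [[-36.1, 1, 0], [0, 0, 0], 0.5], [[-36.1, 0.8, 0], [0, 0, 0], 0.5], [[0, 0, 0], [0, 0, 0.04], 0.5], [[0, 0, 0], [0, 0, 0], 0.5], [[0, 0, 0], [0, 0, 0], 0.5]]}}

```text
time: 37.78
position: [583.6, -54.4, 119.0]
tool_rot: [-2.228, -2.213, 0.0]
ft_force: [-0.6, -0.1, -0.2]
gripper_width: 0.498
grasp_force: 0.0
```

>>> {"op": "jog_arm", "data": {"targets": [[[0, 0, 0], [0, 0, 0], 0.5], [[0, 0, 0], [0, 0, 0], 0.5], [[0, 0, 0], [0, 0, 0], 0.5], [[0, 0, 0], [0, 0, 0], 0.5], [[0, 0, 0], [0, 0, 0], 0.5], [[0, 0, 0], [0, 0, 0], 0.5], [[0, 0, 0], [0, 0, 0], 0.5], [[0, 0, 0], [0, 0, 0], 0.5], [[0, 0, 0], [0, 0, 0], 0.5], [[0, 0, 0], [0, 0, 0], 0.5]]}}

```text
time: 38.62
position: [583.6, -54.8, 119.5]
tool_rot: [2.23, 2.213, -0.0]
ft_force: [0.6, 0.3, -0.3]
gripper_width: 0.5
grasp_force: 0.0
```

```bash
python3 - <<'E'
from h import *
im,i=shot('wrist','w11',scale=1.5); np.savez('w11.npz',im=im,**i); st()
d=np.load('w10.npz'); im0=d['im']
for n,(x,y) in dict(sockL=(200,9),sockR=(317,9),bar=(258,141)).items():
    h,w=(9,14) if 'sock' in n else (28,14)
    T=im0[max(y-h,0):y+h,x-w:x+w]; x0,y0=max(x-w-25,0),max(y-h-25,0)
    S=im[y0:y+h+25,x0:x+w+25]; r=cv2.matchTemplate(S,T,cv2.TM_CCOEFF_NORMED); _,v,_,l=cv2.minMaxLoc(r)
    print(n,round(v,2),'px',(l[0]+x0+w,l[1]+y0+y-max(y-h,0)),ray(i,(l[0]+x0+w,l[1]+y0+y-max(y-h,0)),28).round(1)[:2])
E
```

```text
t 38.67 p [583.6 -54.9 119.5] rv [-2.23  -2.213  0.   ] w 0.495 g 0.0 F [-0.3 -0.3 -0.2] q [-0.28  0.43  1.61 -0.    1.1  -0.28]
sockL 0.86 px (194, 9) [546.3  73.6]
sockR 0.82 px (311, 10) [619.7  72.4]
bar 0.62 px (251, 141) [580.9  -9.8]
```

View pics/w11.png

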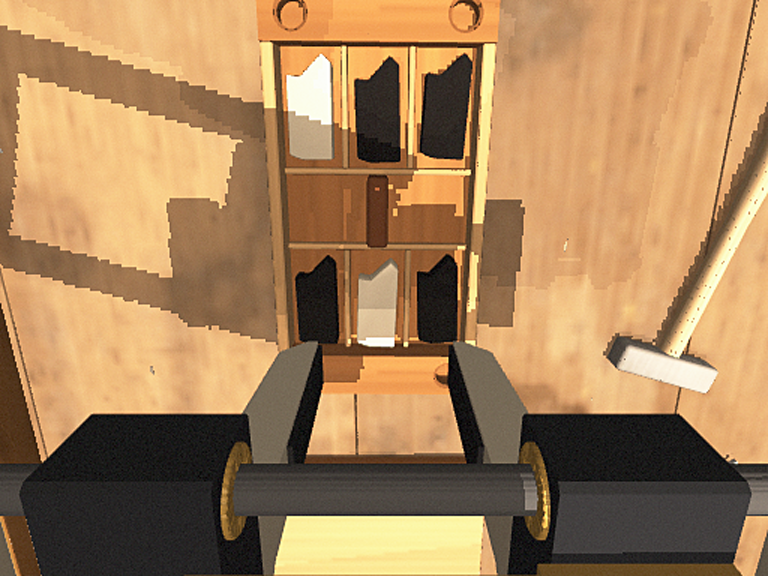

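```bash
python3 - <<'E'
from h import *
d=np.load('w11.npz'); im=d['im']; i={k:d[k] for k in('intrinsics','R','t')}
def q(n,ps,z): print(n,[ray(i,(a/1.5,b/1.5),z)[:2].round(1).tolist() for a,b in ps])
q('bar',[(366,176),(388,176),(366,246),(387,246)],28)
q('sock',[(291,14),(465,15)],28)
q('ribs',[(345,50),(412,50),(349,340),(406,340)],18)
q('cross',[(288,171),(470,172),(290,245),(468,245)],18)
# sockets by circle detection in both images
for f,cs in(('w10.npz',((200,9),(317,9))),('w11.npz',((194,9),(310,10)))):
    D=np.load(f); I={k:D[k] for k in('intrinsics','R','t')}
    for x,y in cs:
        s=D['im'][0:24,x-16:x+16].max(2).astype(float); m=(s<np.percentile(s,99)*0.72).astype(np.uint8)
        n,l,st_,ce=cv2.connectedComponentsWithStats(m); k=1+np.argmax(st_[1:,4]); p=ce[k]+[x-16,0]; print(f,st_[k],p.round(1),ray(I,p,28).round(1)[:2])
E
```

```text
bar [[576.3, 6.6], [586.4, 6.5], [575.7, -26.4], [585.7, -26.5]]
sock [[546.3, 73.5], [619.1, 72.4]]
ribs [[567.7, 60.8], [597.5, 60.5], [565.2, -79.9], [595.5, -80.2]]
cross [[538.8, 8.3], [625.7, 7.0], [537.3, -27.9], [626.2, -28.7]]
w10.npz [  6   0  21  20 109] [199.5   6.1] [529.6 327. ]
w10.npz [  7   0  21  20 144] [321.7   7.3] [605.9 328.9]
w11.npz [  6   0  21  20 115] [193.6   6.4] [546.1  75.1]
w11.npz [  8   0  19  20 128] [314.2   6.9] [621.7  74.2]
```

>>> {"op": "jog_arm", "data": {"targets": [[[0, 0, 0], [0, 0, -0.042], 0.6], [[37.3, -0.5, 0], [0, 0, 0], 0.6], [[37.3, -0.5, 0], [0, 0, 0], 0.6], [[37.3, -0.5, 0], [0, 0, 0], 0.6], [[37.3, -0.5, 0], [0, 0, 0], 0.6], [[37.3, -0.5, 0], [0, 0, 0], 0.6], [[37.3, -0.6, 0], [0, 0, 0], 0.6], [[37.3, -0.6, 0], [0, 0, 0], 0.6], [[37.3, -0.6, 0], [0, 0, 0], 0.6], [[0, 0, 0], [0, 0, 0], 0.6]]}}

```text
time: 39.5
position: [568.0, 249.7, 119.6]
tool_rot: [-2.176, -2.263, -0.004]
ft_force: [0.5, -1.4, 0.6]
gripper_width: 0.402
grasp_force: 0.0
```

>>> {"op": "jog_arm", "data": {"targets": [[[0, 0, 20], [0, 0, 0], 0.6], [[0, 0, 20], [0, 0, 0], 0.6], [[0, 0, 0], [0, 0, 0], 0.6], [[0, 0, 0], [0, 0, 0], 0.6], [[0, 0, 0], [0, 0, 0], 0.6], [[0, 0, 0], [0, 0, 0], 0.6], [[0, 0, 0], [0, 0, 0], 0.6], [[0, 0, 0], [0, 0, 0], 0.6], [[0, 0, 0], [0, 0, 0], 0.6], [[0, 0, 0], [0, 0, 0], 0.6]]}}

```text
time: 40.33
position: [569.3, 243.3, 79.9]
tool_rot: [2.183, 2.259, 0.001]
ft_force: [-0.3, 0.0, 0.1]
gripper_width: 0.401
grasp_force: 0.0
```

```bash
python3 - <<'E'
from h import *
plan((569.2,243.2),1.95,39)
E
```

```text
t 40.33 p [569.3 243.3  79.9] rv [2.183e+00 2.259e+00 1.000e-03] w 0.401 g 0.0 F [-0.3  0.   0.1] q [0.22 0.53 1.56 0.   1.05 0.19]
yaw 0.034 turn z 0.0 shift [-0.1 -0.1 40.9]
```

>>> {"op": "jog_arm", "data": {"targets": [[[0, 0, 15], [0, 0, 0], 0.6], [[0, 0, 15], [0, 0, 0], 0.6], [[0, 0, 7], [0, 0, 0], 0.6], [[0, 0, 3], [0, 0, 0], 0.6], [[0, 0, 0], [0, 0, 0], 0.6], [[0, 0, 0], [0, 0, 0], 0.6], [[0, 0, 0], [0, 0, 0], 1], [[0, 0, 0], [0, 0, 0], 1], [[0, 0, 0], [0, 0, 0], 1], [[0, 0, 0], [0, 0, 0], 1]]}}

```text
time: 41.17
position: [569.3, 243.3, 40.0]
tool_rot: [2.183, 2.259, 0.001]
ft_force: [0.4, 0.5, -0.4]
gripper_width: 0.163
grasp_force: 0.0
```

>>> {"op": "jog_arm", "data": {"targets": [[[0, 0, 0], [0, 0, 0], 1], [[0, 0, 0], [0, 0, 0], 1], [[0, 0, 0], [0, 0, 0], 1], [[0, 0, 0], [0, 0, 0], 1], [[0, 0, 0], [0, 0, 0], 1], [[0, 0, 0], [0, 0, 0], 1], [[0, 0, 0], [0, 0, 0], 1], [[0, 0, 0], [0, 0, 0], 1], [[0, 0, 0], [0, 0, 0], 1], [[0, 0, 0], [0, 0, 0], 1]]}}

```text
time: 42.0
position: [569.0, 243.3, 39.7]
tool_rot: [-2.183, -2.259, 0.0]
ft_force: [-3.6, -0.8, 5.3]
gripper_width: 0.105
grasp_force: 30.0
```

>>> {"op": "jog_arm", "data": {"targets": [[[0, 0, -3], [0, 0, 0], 1], [[0, 0, -7], [0, 0, 0], 1], [[0, 0, -8], [0, 0, 0], 1], [[0, 0, -8], [0, 0, 0], 1], [[0, 0, -8], [0, 0, 0], 1], [[0, 0, -8], [0, 0, 0], 1], [[0, 0, -8], [0, 0, 0.0245], 1], [[0, 0, -8], [0, 0, 0.0245], 1], [[0, 0, -4], [0, 0, 0], 1], [[0, 0, 0], [0, 0, 0], 1]]}}

```text
time: 42.83
position: [569.9, 243.5, 103.0]
tool_rot: [2.237, 2.204, 0.003]
ft_force: [1.1, -0.3, -4.0]
gripper_width: 0.105
grasp_force: 30.0
```

>>> {"op": "jog_arm", "data": {"targets": [[[-6, 0.4, 0], [0, 0, 0], 1], [[-10, 0.6, 0], [0, 0, 0], 1], [[-14, 0.9, 0], [0, 0, 0], 1], [[-14, 0.9, 0], [0, 0, 0], 1], [[-14, 0.9, 0], [0, 0, 0], 1], [[-14, 0.9, 0], [0, 0, 0], 1], [[-14, 0.9, 0], [0, 0, 0], 1], [[-14, 0.9, 0], [0, 0, 0], 1], [[-14, 0.9, 0], [0, 0, 0], 1], [[-14, 0.9, 0], [0, 0, 0], 1]]}}

```text
time: 43.67
position: [575.5, 113.5, 101.5]
tool_rot: [2.238, 2.205, 0.0]
ft_force: [0.5, 0.0, -4.3]
gripper_width: 0.103
grasp_force: 30.0
```

>>> {"op": "jog_arm", "data": {"targets": [[[-14, 0.9, 0], [0, 0, 0], 1], [[-14, 0.9, 0], [0, 0, 0], 1], [[-14, 0.9, 0], [0, 0, 0], 1], [[-14, 0.9, 0], [0, 0, 0], 1], [[-14, 0.9, 0], [0, 0, 0], 1], [[-14, 0.8, 0], [0, 0, 0], 1], [[-14, 0.8, 0], [0, 0, 0], 1], [[-12, 0.8, 0], [0, 0, 0], 1], [[-8, 0.4, 0], [0, 0, 0], 1], [[-7, 0.3, 0], [0, 0, 0], 1]]}}

```text
time: 44.5
position: [581.2, -11.0, 101.4]
tool_rot: [-2.238, -2.204, -0.0]
ft_force: [-1.1, 0.2, -3.7]
gripper_width: 0.11
grasp_force: 30.0
```

>>> {"op": "jog_arm", "data": {"targets": [[[0, 0, 0], [0, 0, 0], 1], [[0, 0, 0], [0, 0, 0], 1], [[0, 0, 0], [0, 0, 0], 1], [[0, 0, 0], [0, 0, 0], 1], [[0, 0, 0], [0, 0, 0], 1], [[0, 0, 0], [0, 0, 0], 1], [[0, 0, 0], [0, 0, 0], 1], [[0, 0, 0], [0, 0, 0], 1], [[0, 0, 0], [0, 0, 0], 1], [[0, 0, 0], [0, 0, 0], 1]]}}

```text
time: 45.33
position: [581.2, -9.8, 101.4]
tool_rot: [-2.238, -2.205, -0.0]
ft_force: [-0.3, -0.1, -3.0]
gripper_width: 0.108
grasp_force: 30.0
```

```bash
python3 - <<'E'
from h import *
im,i=shot('wrist','w12'); np.savez('w12.npz',im=im,**i)
plan((581.3,-10.3),-0.86,61.7)
E
```

```text
t 45.38 p [581.2  -9.9 101.5] rv [2.238 2.205 0.   ] w 0.102 g 30.0 F [-0.4  0.5 -4. ] q [-0.21  0.44  1.64  0.    1.06 -0.19]
yaw -0.015 turn z 0.0 shift [-0.4  0.1 39.8]
```

>>> {"op": "jog_arm", "data": {"targets": [[[-0.4, 0.1, 8], [0, 0, 0], 1], [[0, 0, 10], [0, 0, 0], 1], [[0, 0, 9], [0, 0, 0], 1], [[0, 0, 4], [0, 0, 0], 1], [[0, 0, 2], [0, 0, 0], 1], [[0, 0, 1], [0, 0, 0], 1], [[0, 0, 1], [0, 0, 0], 1], [[0, 0, 1], [0, 0, 0], 1], [[0, 0, 0], [0, 0, 0], 1], [[0, 0, 0], [0, 0, 0], 1]]}}

```text
time: 46.22
position: [581.4, -10.4, 65.8]
tool_rot: [2.237, 2.205, 0.0]
ft_force: [-0.7, 0.2, -3.8]
gripper_width: 0.103
grasp_force: 30.0
```

>>> {"op": "jog_arm", "data": {"targets": [[[0, 0, 0.5], [0, 0, 0], 1], [[0, 0, 0.5], [0, 0, 0], 1], [[0, 0, 0.5], [0, 0, 0], 1], [[0, 0, 0.5], [0, 0, 0], 1], [[0, 0, 0], [0, 0, 0], 1], [[0, 0, 0], [0, 0, 0], 1], [[0, 0, 0], [0, 0, 0], 1], [[0, 0, 0], [0, 0, 0], 1], [[0, 0, 0], [0, 0, 0], 1], [[0, 0, 0], [0, 0, 0], 1]]}}

```text
time: 47.05
position: [581.3, -10.3, 63.5]
tool_rot: [2.238, 2.205, 0.0]
ft_force: [-0.4, 0.3, -4.4]
gripper_width: 0.105
grasp_force: 30.0
```

>>> {"op": "jog_arm", "data": {"targets": [[[0, 0, 0.7], [0, 0, 0], 1], [[0, 0, 0.7], [0, 0, 0], 1], [[0, 0, 0.7], [0, 0, 0], 1], [[0, 0, 0.7], [0, 0, 0], 1], [[0, 0, 0.7], [0, 0, 0], 1], [[0, 0, 0], [0, 0, 0], 1], [[0, 0, 0], [0, 0, 0], 1], [[0, 0, 0], [0, 0, 0], 1], [[0, 0, 0], [0, 0, 0], 1], [[0, 0, 0], [0, 0, 0], 1]]}}

```text
time: 47.88
position: [581.3, -10.3, 60.0]
tool_rot: [2.238, 2.205, -0.0]
ft_force: [0.2, 0.2, -3.4]
gripper_width: 0.107
grasp_force: 30.0
```

>>> {"op": "jog_arm", "data": {"targets": [[[0, 0, 0.4], [0, 0, 0], 1], [[0, 0, 0.3], [0, 0, 0], 1], [[0, 0, 0], [0, 0, 0], 1], [[0, 0, 0], [0, 0, 0], 0.6], [[0, 0, 0], [0, 0, 0], 0.6], [[0, 0, 0], [0, 0, 0], 0.6], [[0, 0, 0], [0, 0, 0], 0.6], [[0, 0, -10], [0, 0, 0], 0.6], [[0, 0, -20], [0, 0, 0], 0.6], [[0, 0, -30], [0, 0, 0], 0.6]]}}

```text
time: 48.72
position: [579.4, -10.0, 118.1]
tool_rot: [-2.235, -2.202, 0.005]
ft_force: [0.4, -0.2, -0.5]
gripper_width: 0.398
grasp_force: 0.0
```

>>> {"op": "jog_arm", "data": {"targets": [[[-22, 1, 0], [0, 0, 0], 0.6], [[-22, 1, 0], [0, 0, 0], 0.6], [[0, 0, -19], [0, 0, 0], 0.5], [[0, 0, 0], [0, 0, 0], 0.5], [[0, 0, 0], [0, 0, 0], 0.5], [[0, 0, 0], [0, 0, 0], 0.5], [[0, 0, 0], [0, 0, 0], 0.5], [[0, 0, 0], [0, 0, 0], 0.5], [[0, 0, 0], [0, 0, 0], 0.5], [[0, 0, 0], [0, 0, 0], 0.5]]}}

```text
time: 49.55
position: [582.3, -54.0, 137.7]
tool_rot: [-2.237, -2.205, 0.001]
ft_force: [0.3, 0.9, 0.2]
gripper_width: 0.5
grasp_force: 0.0
```

```bash
python3 - <<'E'
from h import *
im,i=shot('wrist','w13'); np.savez('w13.npz',im=im,**i); st()
d=np.load('w11.npz'); im0=d['im']
for n,(x,y) in dict(sockL=(194,9),sockR=(310,9),bar=(251,141)).items():
    h,w=(9,14) if 'sock' in n else (28,14)
    T=im0[max(y-h,0):y+h,x-w:x+w]; x0,y0=max(x-w-30,0),max(y-h-30,0)
    S=im[y0:y+h+30,x0:x+w+30]; r=cv2.matchTemplate(S,T,cv2.TM_CCOEFF_NORMED); _,v,_,l=cv2.minMaxLoc(r)
    p=(l[0]+x0+w,l[1]+y0+y-max(y-h,0)); print(n,round(v,2),p,ray(i,p,48).round(1)[:2])
for X,wh in (((581.3-31-.7,-10.3-47),0),((580.6,-57.3),0),((582,36.7),1),((613,36.3),0)):
    try: print(blob(im,i,X,z=44,r=40,white=wh))
    except Exception as e: print(e)
E
```

```text
t 49.6 p [582.5 -54.1 137.9] rv [-2.237e+00 -2.205e+00  1.000e-03] w 0.499 g 0.0 F [-0.1  0.7  1.3] q [-0.28  0.41  1.59 -0.    1.14 -0.27]
sockL 0.86 (196, 10) [547.3  73.9]
sockR 0.86 (313, 9) [620.2  73.4]
bar 0.8 (254, 142) [582.   -9.3]
[ 5.518e+02 -6.110e+01 -1.000e+00  2.040e+01  5.600e+01  1.411e+03]
[ 580.3  -55.2   -1.7   19.3   46.5 1335. ]
[ 5.835e+02  4.060e+01 -9.000e-01  1.900e+01  3.560e+01  1.607e+03]
[ 6.139e+02  3.340e+01 -1.000e+00  2.020e+01  4.330e+01  1.798e+03]
```

>>> {"op": "jog_arm", "data": {"targets": [[[-28.1, -20.9, 0], [0, 0, 0], 0.5], [[-28.1, -20.9, 0], [0, 0, 0], 0.5], [[-28.1, -20.9, 0], [0, 0, 0], 0.5], [[-28.1, -20.9, 0], [0, 0, 0], 0.5], [[-28.2, -20.9, 0], [0, 0, 0], 0.5], [[-28.2, -20.9, 0], [0, 0, -0.011], 0.5], [[0, 0, 20], [0, 0, 0], 0.5], [[0, 0, 18], [0, 0, 0], 0.5], [[0, 0, 0], [0, 0, 0], 0.5], [[0, 0, 0], [0, 0, 0], 0.5]]}}

```text
time: 50.43
position: [454.1, -220.9, 99.7]
tool_rot: [-2.224, -2.215, 0.0]
ft_force: [1.3, -0.4, 0.4]
gripper_width: 0.498
grasp_force: 0.0
```

>>> {"op": "jog_arm", "data": {"targets": [[[0, 0, 0], [0, 0, 0], 0.5], [[0, 0, 0], [0, 0, 0], 0.5], [[0, 0, 0], [0, 0, 0], 0.5], [[0, 0, 0], [0, 0, 0], 0.5], [[0, 0, 0], [0, 0, 0], 0.5], [[0, 0, 0], [0, 0, 0], 0.5], [[0, 0, 0], [0, 0, 0], 0.5], [[0, 0, 0], [0, 0, 0], 0.5], [[0, 0, 0], [0, 0, 0], 0.5], [[0, 0, 0], [0, 0, 0], 0.5]]}}

```text
time: 51.27
position: [454.7, -221.3, 100.2]
tool_rot: [-2.226, -2.217, 0.0]
ft_force: [0.4, -0.2, 0.9]
gripper_width: 0.5
grasp_force: 0.0
```

```bash
python3 - <<'E'
from h import *
im,i=shot('wrist','w14'); np.savez('w14.npz',im=im,**i)
plan((454.6,-221),0,41.5)
c=proj(i,(454.6,-221,36))[0].astype(int); g=im.max(2); print(c,proj(i,[(460.6,-221,36),(454.6,-203,36),(454.6,-239,36),(437.6,-221,12)]).round())
for r in range(c[1]-24,c[1]+25,8): print(r,g[r,c[0]-40:c[0]+40:3])
E
```

```text
t 51.32 p [ 454.7 -221.3  100.2] rv [-2.226 -2.217  0.   ] w 0.502 g 0.0 F [-0.4  1.4 -0.9] q [-0.67  0.33  1.83 -0.    0.99 -0.67]
yaw -0.004 turn z -0.004 shift [ 0.3 -0.1 58.7]
[255 214] [[264. 215.]
 [255. 189.]
 [255. 239.]
 [232. 202.]]
190 [123 120 115 126 125 125  87 152 155 163  70  49  45  56  57  48  60  88
 129 156 156 161 154 161 160 156 158]
198 [149 146 141 137 142 150  97 151 154 155  62  46  70  77  77  72  65  91
 129 160 158 159 159 159 156 160 159]
206 [146 142 140 146 143 151 152 158 158 160  57  45  69  79  73  77  67  95
 176 192 187 193 190 183 192 191 194]
214 [149 152 149 145 140 141 147 194 187 188  56  43  65  77  71  76  66  93
 172 188 189 188 187 190 188 192 188]
222 [148 147 143 147 135 142 140 202 190 196  65  41  73  79  77  71  68  84
 210 198 194 192 196 199 197 197 197]
230 [156 251 237 235 228 233 243 181 174 180  65  54  71  77  76  84  75 105
 166 187 188 188 184 181 183 188 189]
238 [255 228 235 237 229 231 243 255 248 248 247 255  56  82  81  79  86 248
 254 255 255 255 255 255 255 255 255]
```

```bash
python3 - <<'E'
from h import *
d=np.load('w14.npz'); im=d['im']; i={k:d[k] for k in('intrinsics','R','t')}
for x in (445,475):
    for rng in (range(-180,-142,2),range(-300,-262,2)):
        P=proj(i,[(x,y,12) for y in rng]); print(x,[(y,*im[int(p[1]),int(p[0])].tolist()) for y,p in zip(rng,P.round()) if 0<=p[1]<384 and 0<=p[0]<512])
imc=robot.read_camera('side'); ic=robot.camera_info('side')
for x in (500,560,600):
    for rng in (range(-180,-142,3),range(-300,-262,3)):
        P=proj(ic,[(x,y,12) for y in rng]); print('side',x,[(y,*imc[int(p[1]),int(p[0])].tolist()) for y,p in zip(rng,P.round())])
E
```

```text
445 [(-180, 179, 133, 82), (-178, 181, 132, 81), (-176, 188, 136, 85), (-174, 184, 132, 82), (-172, 175, 121, 79), (-170, 164, 121, 80), (-168, 167, 119, 74), (-166, 160, 116, 76), (-164, 131, 101, 72), (-162, 122, 92, 67), (-160, 123, 92, 65), (-158, 123, 95, 65), (-156, 124, 91, 62), (-154, 123, 92, 61), (-152, 122, 92, 63), (-150, 147, 108, 77), (-148, 148, 106, 71), (-146, 144, 106, 75), (-144, 142, 108, 72)]
445 [(-300, 205, 157, 108), (-298, 203, 155, 110), (-296, 200, 151, 107), (-294, 213, 163, 108), (-292, 211, 158, 105), (-290, 217, 164, 108), (-288, 216, 164, 113), (-286, 220, 164, 116), (-284, 219, 165, 115), (-282, 218, 167, 116), (-280, 245, 193, 120), (-278, 247, 230, 149), (-276, 248, 230, 150), (-274, 247, 229, 145), (-272, 247, 227, 143), (-270, 247, 222, 136), (-268, 247, 230, 146), (-266, 246, 233, 148), (-264, 247, 236, 155)]
475 [(-180, 174, 126, 78), (-178, 176, 126, 81), (-176, 182, 134, 85), (-174, 180, 127, 78), (-172, 170, 118, 75), (-170, 159, 114, 72), (-168, 164, 120, 71), (-166, 150, 110, 70), (-164, 118, 90, 63), (-162, 224, 166, 114), (-160, 215, 159,
[... 1760 characters left out ...]
73, 225, 205, 149), (-270, 225, 209, 152), (-267, 224, 203, 147), (-264, 224, 206, 149)]
side 600 [(-180, 223, 195, 139), (-177, 225, 204, 149), (-174, 225, 205, 150), (-171, 225, 205, 150), (-168, 231, 219, 158), (-165, 182, 150, 114), (-162, 171, 143, 111), (-159, 181, 145, 112), (-156, 188, 156, 116), (-153, 190, 155, 118), (-150, 191, 156, 115), (-147, 190, 156, 114), (-144, 194, 160, 120)]
side 600 [(-300, 195, 165, 127), (-297, 200, 169, 132), (-294, 201, 168, 133), (-291, 212, 181, 143), (-288, 114, 84, 56), (-285, 128, 93, 63), (-282, 128, 93, 63), (-279, 228, 197, 141), (-276, 226, 196, 142), (-273, 225, 206, 151), (-270, 225, 207, 152), (-267, 225, 204, 149), (-264, 224, 205, 150)]
```

>>> {"op": "jog_arm", "data": {"targets": [[[-1.7, 0, 20], [0, 0, 0], 0.5], [[0, 0, 20], [0, 0, 0], 0.5], [[0, 0, 12], [0, 0, 0], 0.5], [[0, 0, 6], [0, 0, 0], 0.5], [[0, 0, 0.7], [0, 0, 0], 0.5], [[0, 0, 0], [0, 0, 0], 1], [[0, 0, 0], [0, 0, 0], 1], [[0, 0, 0], [0, 0, 0], 1], [[0, 0, 0], [0, 0, 0], 1], [[0, 0, 0], [0, 0, 0], 1]]}}

```text
time: 52.2
position: [455.1, -223.2, 42.2]
tool_rot: [2.225, 2.217, 0.0]
ft_force: [0.1, -0.6, 0.0]
gripper_width: 0.188
grasp_force: 0.0
```

>>> {"op": "jog_arm", "data": {"targets": [[[0, 0, 0], [0, 0, 0], 1], [[0, 0, 0], [0, 0, 0], 1], [[0, 0, 0], [0, 0, 0], 1], [[0, 0, -5], [0, 0, 0], 1], [[0, 0, -15], [0, 0, 0], 1], [[0, 0, -20], [0, 0, 0], 1], [[0, 0, -20], [0, 0, 0], 1], [[0, 0, -20], [0, 0, 0], 1], [[0, 0, -20], [0, 0, 0], 1], [[0, 0, -10], [0, 0, 0], 1]]}}

```text
time: 53.03
position: [455.3, -223.4, 153.8]
tool_rot: [2.224, 2.216, 0.0]
ft_force: [1.2, -1.5, -1.7]
gripper_width: 0.128
grasp_force: 30.0
```

>>> {"op": "jog_arm", "data": {"targets": [[[0, 0, 0], [0, 0, -0.1202], 1], [[0, 0, 0], [0, 0, -0.1202], 1], [[0, 0, 0], [0, 0, -0.1202], 1], [[0, 0, 0], [0, 0, -0.1202], 1], [[0, 0, 0], [0, 0, -0.1202], 1], [[0, 0, 0], [0, 0, -0.1202], 1], [[0, 0, 0], [0, 0, -0.1202], 1], [[0, 0, 0], [0, 0, -0.1202], 1], [[0, 0, 0], [0, 0, -0.1202], 1], [[0, 0, 0], [0, 0, -0.1202], 1]]}}

```text
time: 53.87
position: [454.3, -222.7, 151.0]
tool_rot: [-0.572, -3.088, -0.001]
ft_force: [1.0, 0.1, -0.6]
gripper_width: 0.127
grasp_force: 30.0
```

>>> {"op": "jog_arm", "data": {"targets": [[[0, 0, 0], [0, 0, -0.1202], 1], [[0, 0, 0], [0, 0, -0.1202], 1], [[0, 0, 0], [0, 0, -0.1206], 1], [[-20.7, 21.3, 0], [0, 0, 0], 1], [[-20.7, 21.3, 0], [0, 0, 0], 1], [[-20.7, 21.3, 0], [0, 0, 0], 1], [[-20.7, 21.3, 0], [0, 0, 0], 1], [[-20.7, 21.3, 0], [0, 0, 0], 1], [[-20.7, 21.3, 0], [0, 0, 0], 1], [[0, 0, 0], [0, 0, 0], 1]]}}

```text
time: 54.7
position: [583.1, -92.9, 150.9]
tool_rot: [0.013, 3.14, 0.003]
ft_force: [0.1, -0.5, -2.1]
gripper_width: 0.123
grasp_force: 30.0
```

>>> {"op": "jog_arm", "data": {"targets": [[[0, 0, 0], [0, 0, 0], 1], [[0, 0, 0], [0, 0, 0], 1], [[0, 0, 0], [0, 0, 0], 1], [[0, 0, 0], [0, 0, 0], 1], [[0, 0, 0], [0, 0, 0], 1], [[0, 0, 0], [0, 0, 0], 1], [[0, 0, 0], [0, 0, 0], 1], [[0, 0, 0], [0, 0, 0], 1], [[0, 0, 0], [0, 0, 0], 1], [[0, 0, 0], [0, 0, 0], 1]]}}

```text
time: 55.53
position: [580.3, -96.7, 151.6]
tool_rot: [-0.018, -3.142, 0.0]
ft_force: [0.5, 0.0, -1.8]
gripper_width: 0.129
grasp_force: 30.0
```

```bash
python3 - <<'E'
from h import *
s=st(); R=Ro.from_rotvec(s['tool_rot']).as_matrix(); print(R.round(4).tolist()); print('shift',(R.T@(np.array([580.7,-96.4,92])-s['position'])).round(1))
E
```

```text
t 55.53 p [580.3 -96.7 151.6] rv [-0.018 -3.142  0.   ] w 0.129 g 30.0 F [ 0.5  0.  -1.8] q [-0.35  0.4   1.57 -0.    1.17 -1.91]
[[-0.9999, 0.0116, -0.0], [0.0116, 0.9999, -0.0], [0.0, -0.0, -1.0]]
shift [-0.4  0.3 59.6]
```

>>> {"op": "jog_arm", "data": {"targets": [[[-0.4, 0.3, 15], [0, 0, 0], 1], [[0, 0, 15], [0, 0, 0], 1], [[0, 0, 12], [0, 0, 0], 1], [[0, 0, 10], [0, 0, 0], 1], [[0, 0, 5], [0, 0, 0], 1], [[0, 0, 2.6], [0, 0, 0], 1], [[0, 0, 0], [0, 0, 0], 1], [[0, 0, 0], [0, 0, 0], 1], [[0, 0, 0], [0, 0, 0], 1], [[0, 0, 0], [0, 0, 0], 1]]}}

```text
time: 56.37
position: [581.3, -96.5, 92.7]
tool_rot: [0.018, 3.14, -0.001]
ft_force: [0.3, 0.2, -1.1]
gripper_width: 0.127
grasp_force: 30.0
```

>>> {"op": "jog_arm", "data": {"targets": [[[0, 0, 0.8], [0, 0, 0], 1], [[0, 0, 0.8], [0, 0, 0], 1], [[0, 0, 0.8], [0, 0, 0], 1], [[0, 0, 0.8], [0, 0, 0], 1], [[0, 0, 0.8], [0, 0, 0], 1], [[0, 0, 0.8], [0, 0, 0], 1], [[0, 0, 0], [0, 0, 0], 1], [[0, 0, 0], [0, 0, 0], 1], [[0, 0, 0], [0, 0, 0], 1], [[0, 0, 0], [0, 0, 0], 1]]}}

```text
time: 57.2
position: [580.8, -96.4, 87.2]
tool_rot: [0.018, 3.141, -0.0]
ft_force: [-0.1, 0.9, -1.3]
gripper_width: 0.125
grasp_force: 30.0
```

>>> {"op": "jog_arm", "data": {"targets": [[[0, 0, 0.7], [0, 0, 0], 1], [[0, 0, 0.7], [0, 0, 0], 1], [[0, 0, 0.7], [0, 0, 0], 1], [[0, 0, 0.7], [0, 0, 0], 1], [[0, 0, 0.7], [0, 0, 0], 1], [[0, 0, 0.7], [0, 0, 0], 1], [[0, 0, 0], [0, 0, 0], 1], [[0, 0, 0], [0, 0, 0], 1], [[0, 0, 0], [0, 0, 0], 1], [[0, 0, 0], [0, 0, 0], 1]]}}

```text
time: 58.03
position: [580.8, -96.3, 83.0]
tool_rot: [0.018, 3.141, -0.0]
ft_force: [0.8, 1.0, -1.2]
gripper_width: 0.127
grasp_force: 30.0
```

>>> {"op": "jog_arm", "data": {"targets": [[[0, 0, 0.5], [0, 0, 0], 1], [[0, 0, 0.5], [0, 0, 0], 1], [[0, 0, 0.4], [0, 0, 0], 1], [[0, 0, 0], [0, 0, 0], 1], [[0, 0, 0], [0, 0, 0], 1], [[0, 0, 0], [0, 0, 0], 1], [[0, 0, 0], [0, 0, 0], 1], [[0, 0, 0], [0, 0, 0], 1], [[0, 0, 0], [0, 0, 0], 1], [[0, 0, 0], [0, 0, 0], 1]]}}

```text
time: 58.87
position: [581.0, -96.4, 82.5]
tool_rot: [0.018, 3.141, -0.001]
ft_force: [-2.1, -0.4, 4.6]
gripper_width: 0.13
grasp_force: 30.0
```

>>> {"op": "jog_arm", "data": {"targets": [[[0, 0, 0], [0, 0, 0], 0.6], [[0, 0, 0], [0, 0, 0], 0.6], [[0, 0, 0], [0, 0, 0], 0.6], [[0, 0, 0], [0, 0, 0], 0.6], [[0, 0, 0], [0, 0, 0], 0.6], [[0, 0, -5], [0, 0, 0], 0.6], [[0, 0, -20], [0, 0, 0], 0.6], [[0, 0, -30], [0, 0, 0], 0.6], [[0, 0, -30], [0, 0, 0], 0.6], [[10, 30, -20], [0, 0, 0], 0.6]]}}

```text
time: 59.7
position: [573.8, -70.5, 189.7]
tool_rot: [0.024, 3.136, -0.006]
ft_force: [1.0, -0.9, 0.2]
gripper_width: 0.397
grasp_force: 0.0
```

>>> {"op": "jog_arm", "data": {"targets": [[[20, 25, -20], [0, 0, 0], 0.5], [[20, 25, -20], [0, 0, 0], 0.5], [[20, 25, -20], [0, 0, 0], 0.5], [[20, 25, -20], [0, 0, 0], 0.5], [[20, 25, 0], [0, 0, 0], 0.5], [[20, 25, 0], [0, 0, 0], 0.5], [[0, 0, 0], [0, 0, 0], 0.5], [[0, 0, 0], [0, 0, 0], 0.5], [[0, 0, 0], [0, 0, 0], 0.5], [[0, 0, 0], [0, 0, 0], 0.5]]}}

```text
time: 60.53
position: [453.6, 84.4, 266.6]
tool_rot: [0.019, 3.141, -0.001]
ft_force: [1.0, -0.5, 0.1]
gripper_width: 0.501
grasp_force: 0.0
```

```bash
python3 - <<'E'
from h import *
s=st(); o=[]
a,i=shot('wrist'); b,j=shot('side')
b=b[120:330,160:400]; o=np.hstack([cv2.resize(a,(430,480)),cv2.resize(b,(370,480))])
cv2.imwrite('pics/final.png',o[...,::-1])
E
```

```text
t 60.53 p [453.6  84.4 266.6] rv [ 1.900e-02  3.141e+00 -1.000e-03] w 0.501 g 0.0 F [ 1.  -0.5  0.1] q [-0.06  0.08  1.7  -0.    1.36 -1.62]
```

View pics/final.png

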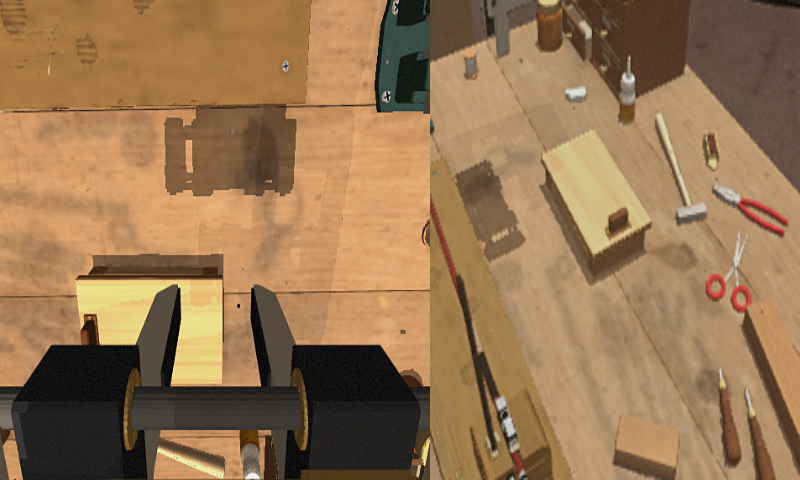

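```bash
python3 -c "
from station import robot; print(robot.hand_in())"
```

```text
the job is handed in; nothing more can be done
None
```

The job is handed in at about 61 s: four loose blanks (three ebony, one bone) are in the empty tray, that tray is stacked on the full one, and the lid is seated on top. I left the second white blank, behind the trays, as the look-alike because it lay off the others' row; its colour didn't settle it.

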